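Load, check and start a rack of slide-control cards

TASK

Press every slide-control card on the bench, contact edge first, into a bay of its own in the test rack until it is fully home against the stop under its spring clip. When all of them are clipped in, push each card's slider as far as it will go, then pull out any card whose slider sticks part-way and lay it flat, heat sink up, in the empty pale carton beside the rack. Last, with the good cards fully home and their sliders at the far end, throw the rack's toggle switch right over to start the test run; leave the other things on the bench alone.

Things in the scene. Friction and masses are not known exactly. Their poses are not given: they have to be found in the camera images.
- sink_1 (a point): centre of the black finned heat sink (30 mm along x, 24 along y, 30 high) of a slide-control card: hold the card here. Card: dark green board 100 x 72 x 4 mm, 0.17 kg, lying flat, sink up; x points to the contact edge, z up. From the board's centre the sink's is 15 mm to -x, 8 mm to +y, and 19 mm above its underside. All cards look alike
- edge_1 (a point): middle of the card's contact edge, half-way through its 4 mm thickness, 50 mm to +x of the board's centre; axes as the card's. The edge is 72 mm wide with a row of brass contacts; the last 25 mm of the board have no parts over 4 mm high
- slide_1 (a joint): its slider, m: 0 to 0.004 at the start; grows as its grey knob (10 x 10 mm, its top 22 mm above the board's top face) is pushed to card +x with about 2 N; good ones run to 0.036, faulty ones stop dead between 0.01 and 0.025 (any may be: only pushing tells). Knob's middle: from the sink's centre 37 mm to -y, and 13 mm less the slider's value to -x. Its housing is 4 mm high; nothing stands behind
- sink_2 (a point): the same point on card 2, an identical card
- edge_2 (a point): the same point on card 2
- slide_2 (a joint): the same for card 2
- sink_3 (a point): the same point on card 3, an identical card
- edge_3 (a point): the same point on card 3
- slide_3 (a joint): the same for card 3
- sink_4 (a point): the same point on card 4, an identical card
- edge_4 (a point): the same point on card 4
- slide_4 (a joint): the same for card 4
- rack: grey test rack, fixed; 155 mm along its x, from -230 to 176 mm along its y; origin under the middle of its bays; x points away from the robot, the way cards are pressed in. Its bed is 36 mm above the bench, open at the front and above, and reaches 105 mm out from the end stops. Four bays along y, 84 mm apart, 78 mm wide between ridge-topped guides 9 mm high. Clip parts stand up to 20 mm above the bed
- bay_1 (a point): bay at the rack's -y end: point on its end stop, 2 mm above the bed, where the middle of a card's contact edge is when fully home; axes as the rack's, and then as the card's. The spring clip is a white 50 mm wide jaw: its lip stands 1.5 mm above the bed 14 mm short of the stop, flaring up to 6 mm over the 12 mm before that; a board lying on the bed lifts it as it enters (about 5 to 15 N) and is then held down
- bay_2 (a point): the same point of the next bay. A card is pulled out again straight back along -x, 35 mm clears the clip
- bay_3 (a point): the same point of the third bay
- bay_4 (a point): the same point of the bay at the rack's +y end
- switch (a joint): the rack's toggle switch, rad: 0 to 0.1 = off, leaning to the rack's -x (towards the robot), 1.0 = thrown right over to +x (on); stays where left, takes 1 to 2 N. Steel lever with a black ball of 18 mm; pivot at x -20, y -203 mm in the rack's frame, 40 mm above the bench; ball's centre 50 mm from the pivot, so at x -44, 84 mm above the bench when off, x +4 mm when on
- carton: empty pale open carton for rejects, fixed to the bench at the robot's left (its place varies): 230 mm along its x, 160 mm along its y, 40 mm high, walls and floor 4 mm; origin centre of its underside. Room for two cards side by side along its x.
- mallet: wooden mallet, 280 mm long; origin under its handle. A bystander: leave it where it is.
- screwdriver: screwdriver, 190 mm long, black handle; origin under its middle. A bystander: leave it where it is.
- tape: roll of tape lying flat, 84 mm across; origin under its centre. A bystander: leave it where it is.
- marker: black marker pen 125 mm long, lying; origin under its middle. A bystander: leave it where it is.
- plug: white connector housing 34 x 24 x 20 mm; origin under it. A bystander: leave it where it is.
Mind the look-alikes: they are no part of the job. Leave any purple look-alike of the part that bears sink_2 alone.

How it is judged:
On the way, in this order (a step that is already met when the one before it is completed fails the run):
1. every card present is fully home in a bay of its own, under the spring clip (((x of edge_1 in the frame of bay_1 between -0.003 and 0.003 m and y of edge_1 in the frame of bay_1 between -0.005 and 0.005 m and z of edge_1 in the frame of bay_1 between -0.0025 and 0.0025 m and angle between the x axis of edge_1 and the x axis of bay_1, either way round below 0.08 rad and angle between the z axis of edge_1 and the z axis of bay_1, either way round below 0.05 rad) or (x of edge_1 in the frame of bay_2 between -0.003 and 0.003 m and y of edge_1 in the frame of bay_2 between -0.005 and 0.005 m and z of edge_1 in the frame of bay_2 between -0.0025 and 0.0025 m and angle between the x axis of edge_1 and the x axis of bay_2, either way round below 0.08 rad and angle between the z axis of edge_1 and the z axis of bay_2, either way round below 0.05 rad) or (x of edge_1 in the frame of bay_3 between -0.003 and 0.003 m and y of edge_1 in the frame of bay_3 between -0.005 and 0.005 m and z of edge_1 in the frame of bay_3 between -0.0025 and 0.0025 m and angle between the x axis of edge_1 and the x axis of bay_3, either way round below 0.08 rad and angle between the z axis of edge_1 and the z axis of bay_3, either way round below 0.05 rad) or (x of edge_1 in the frame of bay_4 between -0.003 and 0.003 m and y of edge_1 in the frame of bay_4 between -0.005 and 0.005 m and z of edge_1 in the frame of bay_4 between -0.0025 and 0.0025 m and angle between the x axis of edge_1 and the x axis of bay_4, either way round below 0.08 rad and angle between the z axis of edge_1 and the z axis of bay_4, either way round below 0.05 rad)) and ((x of edge_2 in the frame of bay_1 between -0.003 and 0.003 m and y of edge_2 in the frame of bay_1 between -0.005 and 0.005 m and z of edge_2 in the frame of bay_1 between -0.0025 and 0.0025 m and angle between the x axis of edge_2 and the x axis of bay_1, either way round below 0.08 rad and angle between the z axis of edge_2 and the z axis of bay_1, either way round below 0.05 rad) or (x of edge_2 in the frame of bay_2 between -0.003 and 0.003 m and y of edge_2 in the frame of bay_2 between -0.005 and 0.005 m and z of edge_2 in the frame of bay_2 between -0.0025 and 0.0025 m and angle between the x axis of edge_2 and the x axis of bay_2, either way round below 0.08 rad and angle between the z axis of edge_2 and the z axis of bay_2, either way round below 0.05 rad) or (x of edge_2 in the frame of bay_3 between -0.003 and 0.003 m and y of edge_2 in the frame of bay_3 between -0.005 and 0.005 m and z of edge_2 in the frame of bay_3 between -0.0025 and 0.0025 m and angle between the x axis of edge_2 and the x axis of bay_3, either way round below 0.08 rad and angle between the z axis of edge_2 and the z axis of bay_3, either way round below 0.05 rad) or (x of edge_2 in the frame of bay_4 between -0.003 and 0.003 m and y of edge_2 in the frame of bay_4 between -0.005 and 0.005 m and z of edge_2 in the frame of bay_4 between -0.0025 and 0.0025 m and angle between the x axis of edge_2 and the x axis of bay_4, either way round below 0.08 rad and angle between the z axis of edge_2 and the z axis of bay_4, either way round below 0.05 rad)) and ((x of edge_3 in the frame of bay_1 between -0.003 and 0.003 m and y of edge_3 in the frame of bay_1 between -0.005 and 0.005 m and z of edge_3 in the frame of bay_1 between -0.0025 and 0.0025 m and angle between the x axis of edge_3 and the x axis of bay_1, either way round below 0.08 rad and angle between the z axis of edge_3 and the z axis of bay_1, either way round below 0.05 rad) or (x of edge_3 in the frame of bay_2 between -0.003 and 0.003 m and y of edge_3 in the frame of bay_2 between -0.005 and 0.005 m and z of edge_3 in the frame of bay_2 between -0.0025 and 0.0025 m and angle between the x axis of edge_3 and the x axis of bay_2, either way round below 0.08 rad and angle between the z axis of edge_3 and the z axis of bay_2, either way round below 0.05 rad) or (x of edge_3 in the frame of bay_3 between -0.003 and 0.003 m and y of edge_3 in the frame of bay_3 between -0.005 and 0.005 m and z of edge_3 in the frame of bay_3 between -0.0025 and 0.0025 m and angle between the x axis of edge_3 and the x axis of bay_3, either way round below 0.08 rad and angle between the z axis of edge_3 and the z axis of bay_3, either way round below 0.05 rad) or (x of edge_3 in the frame of bay_4 between -0.003 and 0.003 m and y of edge_3 in the frame of bay_4 between -0.005 and 0.005 m and z of edge_3 in the frame of bay_4 between -0.0025 and 0.0025 m and angle between the x axis of edge_3 and the x axis of bay_4, either way round below 0.08 rad and angle between the z axis of edge_3 and the z axis of bay_4, either way round below 0.05 rad)) and ((x of edge_4 in the frame of bay_1 between -0.003 and 0.003 m and y of edge_4 in the frame of bay_1 between -0.005 and 0.005 m and z of edge_4 in the frame of bay_1 between -0.0025 and 0.0025 m and angle between the x axis of edge_4 and the x axis of bay_1, either way round below 0.08 rad and angle between the z axis of edge_4 and the z axis of bay_1, either way round below 0.05 rad) or (x of edge_4 in the frame of bay_2 between -0.003 and 0.003 m and y of edge_4 in the frame of bay_2 between -0.005 and 0.005 m and z of edge_4 in the frame of bay_2 between -0.0025 and 0.0025 m and angle between the x axis of edge_4 and the x axis of bay_2, either way round below 0.08 rad and angle between the z axis of edge_4 and the z axis of bay_2, either way round below 0.05 rad) or (x of edge_4 in the frame of bay_3 between -0.003 and 0.003 m and y of edge_4 in the frame of bay_3 between -0.005 and 0.005 m and z of edge_4 in the frame of bay_3 between -0.0025 and 0.0025 m and angle between the x axis of edge_4 and the x axis of bay_3, either way round below 0.08 rad and angle between the z axis of edge_4 and the z axis of bay_3, either way round below 0.05 rad) or (x of edge_4 in the frame of bay_4 between -0.003 and 0.003 m and y of edge_4 in the frame of bay_4 between -0.005 and 0.005 m and z of edge_4 in the frame of bay_4 between -0.0025 and 0.0025 m and angle between the x axis of edge_4 and the x axis of bay_4, either way round below 0.08 rad and angle between the z axis of edge_4 and the z axis of bay_4, either way round below 0.05 rad))), for 0.2 s.
2. every slider has been pushed as far as it will go (value of joint each of slide_1, slide_3 above 0.033 m and value of joint slide_2 above 0.01 m and value of joint slide_4 above 0.019 m), for 0.2 s.
3. the cards that stick are in the carton and the good ones fully home, sliders at the far end (((x of edge_1 in the frame of bay_1 between -0.003 and 0.003 m and y of edge_1 in the frame of bay_1 between -0.005 and 0.005 m and z of edge_1 in the frame of bay_1 between -0.0025 and 0.0025 m and angle between the x axis of edge_1 and the x axis of bay_1, either way round below 0.08 rad and angle between the z axis of edge_1 and the z axis of bay_1, either way round below 0.05 rad) or (x of edge_1 in the frame of bay_2 between -0.003 and 0.003 m and y of edge_1 in the frame of bay_2 between -0.005 and 0.005 m and z of edge_1 in the frame of bay_2 between -0.0025 and 0.0025 m and angle between the x axis of edge_1 and the x axis of bay_2, either way round below 0.08 rad and angle between the z axis of edge_1 and the z axis of bay_2, either way round below 0.05 rad) or (x of edge_1 in the frame of bay_3 between -0.003 and 0.003 m and y of edge_1 in the frame of bay_3 between -0.005 and 0.005 m and z of edge_1 in the frame of bay_3 between -0.0025 and 0.0025 m and angle between the x axis of edge_1 and the x axis of bay_3, either way round below 0.08 rad and angle between the z axis of edge_1 and the z axis of bay_3, either way round below 0.05 rad) or (x of edge_1 in the frame of bay_4 between -0.003 and 0.003 m and y of edge_1 in the frame of bay_4 between -0.005 and 0.005 m and z of edge_1 in the frame of bay_4 between -0.0025 and 0.0025 m and angle between the x axis of edge_1 and the x axis of bay_4, either way round below 0.08 rad and angle between the z axis of edge_1 and the z axis of bay_4, either way round below 0.05 rad)) and ((x of edge_3 in the frame of bay_1 between -0.003 and 0.003 m and y of edge_3 in the frame of bay_1 between -0.005 and 0.005 m and z of edge_3 in the frame of bay_1 between -0.0025 and 0.0025 m and angle between the x axis of edge_3 and the x axis of bay_1, either way round below 0.08 rad and angle between the z axis of edge_3 and the z axis of bay_1, either way round below 0.05 rad) or (x of edge_3 in the frame of bay_2 between -0.003 and 0.003 m and y of edge_3 in the frame of bay_2 between -0.005 and 0.005 m and z of edge_3 in the frame of bay_2 between -0.0025 and 0.0025 m and angle between the x axis of edge_3 and the x axis of bay_2, either way round below 0.08 rad and angle between the z axis of edge_3 and the z axis of bay_2, either way round below 0.05 rad) or (x of edge_3 in the frame of bay_3 between -0.003 and 0.003 m and y of edge_3 in the frame of bay_3 between -0.005 and 0.005 m and z of edge_3 in the frame of bay_3 between -0.0025 and 0.0025 m and angle between the x axis of edge_3 and the x axis of bay_3, either way round below 0.08 rad and angle between the z axis of edge_3 and the z axis of bay_3, either way round below 0.05 rad) or (x of edge_3 in the frame of bay_4 between -0.003 and 0.003 m and y of edge_3 in the frame of bay_4 between -0.005 and 0.005 m and z of edge_3 in the frame of bay_4 between -0.0025 and 0.0025 m and angle between the x axis of edge_3 and the x axis of bay_4, either way round below 0.08 rad and angle between the z axis of edge_3 and the z axis of bay_4, either way round below 0.05 rad)) and value of joint each of slide_1, slide_3 above 0.033 m and x of sink_2 in the frame of carton between -0.105 and 0.105 m and y of sink_2 in the frame of carton between -0.072 and 0.072 m and z of sink_2 in the frame of carton between 0.015 and 0.045 m and angle between each of sink_2, sink_4's own z axis and vertical below 0.3 rad and x of sink_4 in the frame of carton between -0.105 and 0.105 m and y of sink_4 in the frame of carton between -0.072 and 0.072 m and z of sink_4 in the frame of carton between 0.015 and 0.045 m), for 0.2 s.
4. the rack's switch is thrown right over (value of joint switch above 0.85 rad), for 0.2 s.
At the end, for the whole second after the job is handed in: Good cards: fully home in a bay (edge within 3 mm of the stop, 5 mm sideways, on the bed to 2.5 mm, square to 0.08 rad, level to 0.05), slider within 3 mm of its far end. Cards that stick: in the carton, heat sink up, tilted under 0.3 rad. Switch above 0.85 rad. All at rest (all of step 3 and value of joint switch above 0.85 rad and linear speed of each of card_1, card_2, card_3, card_4 below 0.02 m/s); the robot touches nothing.
It fails at once if another thing on the bench (mallet, screwdriver, tape, marker, plug) is moved more than 60 mm (distance of any of mallet, screwdriver, tape, marker, plug from where it was at the start of the episode above 0.06 m).
Of card_1, card_2, card_3, card_4 only 3 to 4 are there at a start; the rules pass over those that are not, and their reading is None.
At some moment in a run one of card_1, card_2, card_3, card_4 may be knocked a few centimetres aside while the robot is not near it.
Once in a run the grip may slacken for a moment while it holds something.
It also fails if it takes over 210 s, if anything falls off the work surface, if the arm or the gripper's body presses on something with over 40 N, if the wrist force passes 120 N, or if a joint passes its speed limit or range.

ROBOT

A 6-joint arm with a two-finger parallel gripper is mounted at the origin on the work surface. World frame = base frame: x ahead of the robot, y to its left, z up, the work surface at z = 0. Lengths are in m, angles in rad, forces in N, time in s.
With the tool pointing down it reaches from about 0.4 to 0.825 m from the base axis. Payload 7 kg.
Tool frame: the origin (TCP) lies on the centre line of the jaws, within the pads' length; the fingertips stand 14 mm ahead of it and the grasp point (between the pads) lies 5 mm behind it; z points along the fingers, y is the line along which they close (so a half turn about z gives the same grasp; the last joint's range is limited). The gripper opens to 85 mm and grips with 20 to 120 N. Pads are 22 mm wide; open, the fingers measure 114 mm over their backs; the gripper's body (76 mm by 85 mm) begins 54 mm behind the grasp point. The pads swing forward as they close: fully open they stand 13 mm farther back than shut.
Start: joints at [1.424, 0.359, 0.012, 0, -1.224, -0.288], TCP at [0.284, 0.612, 0.245] pointing down, gripper open.
Joint ranges: [-3.07, 3.07], [-1.43, 2.12], [-1.02, 1.25], [-3.03, 1.67], [-3.05, -0], [-3.03, 3.03]. Speed limits (rad/s): [2.39, 2.39, 3.01, 3.14, 3.14, 3.14].

INTERFACE

Orientations are given as a rotation vector (axis times angle).
In Python, from rig import arm gives the robot as it stands. The module is installed in compiled form; this text tells all that it offers.
- The arm moves only by the tool apply_moves, never from a script. Its argument "targets" is a list of rows, each an object with "slide": the shift along the tool's x, y, z in cm, a list of three; "rot": the turn, a rotation vector about the tool's x, y, z in rad, a list of three; "grip": the opening, from 0 (shut) to 1 (fully open). In form: [{"slide": [x, y, z], "rot": [ax, ay, az], "grip": grip}, ...]. A call has exactly 8 rows; each row shifts and turns the commanded pose from where the row before left it, along the tool's axes as they then stand; what a row does not reach is not made up. A row lasts 1/8 s, in which the tool goes at most 62.5 mm and 10.7 degrees, less where a joint would pass 70% of its speed; a pose out of reach is approached as far as the arm can. A call is refused whole if a number of a shift passes 6.25 or a number of a turn 0.188, either way. A call with a gripper value outside its range is refused whole. The fingers move at their own pace and stop on an object; the grip force is fixed at half the most. Time passes only in rows, so rows that do not move let the fingers close, or fill a call up. It gives the time, the measured TCP pose, the force, the opening and the grip force at its end, in the units of the state.
- arm.state(): the state, without advancing time (a new reading comes with each control period).
- arm.snapshot(name): name is "scene" or "top"; returns the picture (480x640x3 uint8, red, green, blue); there is no depth.
- arm.camera_params(name): a dict with "fx", "fy", "cx", "cy" (pixels), "view" (4x4, takes a point from world to camera coordinates). Camera axes: x right, y down, z forward; pixel columns grow to the right and rows downward; lengths in m; the calibration is good to about 2 mm. A picture is of the moment at which its call begins. camera_params takes no time and is no camera call.
- arm.finish_job(): hands the job in; it is judged then, once.
The state is a dict: "t": time; "q": joint angles; "dq": joint speeds; "joint_torque": joint torques, N m; "tool_pos": TCP position; "tcp_rot": TCP orientation; "contact_force": force on the tool from outside, world axes, zero at the start; "ft_torque": the same for the moment, N m; "gripper_width": finger opening in m; "grasp_force": force on a finger pad.
Only numpy, scipy, OpenCV 4.12 (cv2) and the standard library are available. Lean on these libraries where they do the work, as an engineer would, in place of code of your own. Each camera call takes 0.05 s, during which the arm holds its last target. There are 200 camera calls.

## Working session

There is one attempt and no reset: what is moved stays moved. The work goes in short steps, Python scripts to look and compute and a tool call to move; the robot and the scene stay as the last step left them, time stands still between calls to the robot, and variables do not carry over. Pictures are saved under pics/ and viewed, at most 14 in all, crops included, and the job is handed in when it is done.

Besides the shell and the picture viewer there is one more tool, called after "Request:" as name(argument=value, ...) on one line, values as JSON. apply_moves: Moves the arm, as the interface text tells. Its arguments: {"type":"object","properties":{"targets":{"type":"array"}},"required":["targets"]}

```bash
mkdir -p pics
python3 - <<'E'
from rig import arm
import cv2,json,numpy as np
for n in("scene","top"):
    p=arm.snapshot(n); cv2.imwrite(f"pics/{n}0.png",p[:,:,::-1])
    c=arm.camera_params(n); print(n,c["fx"],c["fy"],c["cx"],c["cy"]); print(np.round(c["view"],4))
s=arm.state(); print({k:np.round(v,3).tolist() for k,v in s.items()})
E
```

```text
scene 512.3080531148792 512.3080531148792 320.39344662310685 239.16868267833775
[[-0.8695  0.4939  0.0025  0.4749]
 [ 0.4268  0.7539 -0.4994 -0.1123]
 [-0.2485 -0.4332 -0.8663  1.3778]
 [ 0.      0.      0.      1.    ]]
top 480.77450800158965 480.77450800158965 314.50020490599417 240.5125251765022
[[ 0.0102 -0.9999 -0.0052 -0.0898]
 [-0.9901 -0.0094 -0.1402  0.4948]
 [ 0.1402  0.0066 -0.9901  1.1145]
 [ 0.      0.      0.      1.    ]]
{'t': 0.1, 'q': [1.424, 0.359, 0.011, -0.0, -1.224, -0.288], 'dq': [-0.0, -0.0, 0.001, 0.0, 0.001, 0.002], 'joint_torque': [-0.001, -58.477, 29.411, 6.955, -0.003, 0.0], 'tool_pos': [0.284, 0.612, 0.244], 'tcp_rot': [3.066, -0.677, -0.0], 'contact_force': [-0.113, -0.583, 0.794], 'ft_torque': [0.01, 0.024, -0.018], 'grasp_force': 0.0, 'gripper_width': 0.085}
```

View pics/top0.png

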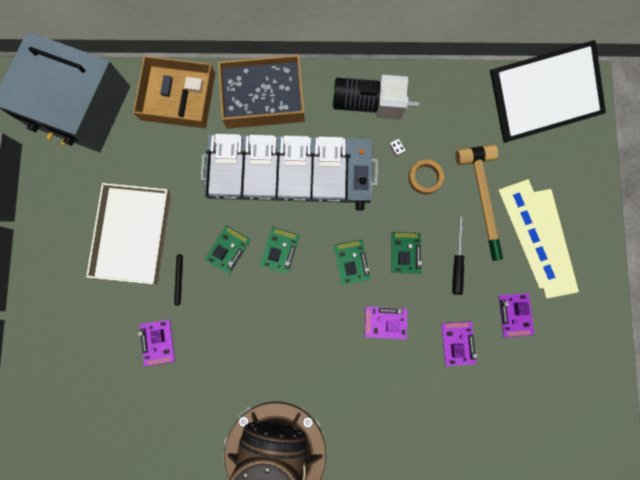

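View pics/scene0.png

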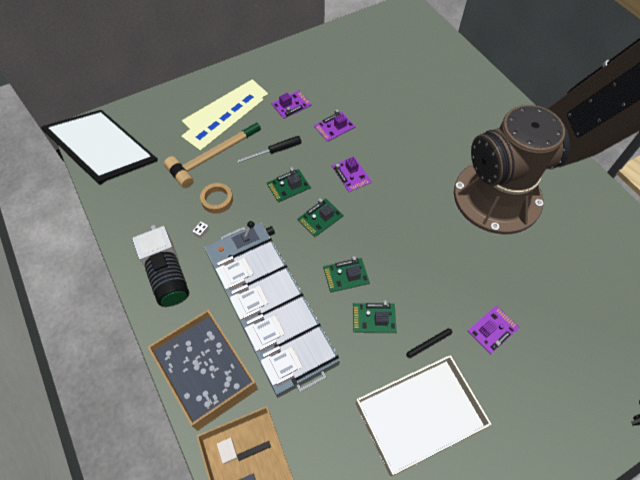

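The top view shows four green cards with sinks near (352,268), (405,258), (280,250) and (228,250), brass edges facing the rack. The rack spans (205-375, 135-205), the carton is at (128,233) and the switch at (362,180). The purple cards are look-alikes. Next I'll measure and look closer.

```bash
cat > h.py <<'E'
import numpy as np,cv2
from rig import arm
C={n:arm.camera_params(n) for n in("scene","top")}
def ray(n,u,v,z):
    c=C[n];V=np.array(c["view"]);R,t=V[:3,:3],V[:3,3]
    o=-R.T@t;d=R.T@np.array([(u-c["cx"])/c["fx"],(v-c["cy"])/c["fy"],1])
    return (o+d*(z-o[2])/d[2])
def proj(n,p):
    c=C[n];V=np.array(c["view"]);q=V[:3,:3]@np.array(p)+V[:3,3]
    return np.array([c["cx"]+c["fx"]*q[0]/q[2],c["cy"]+c["fy"]*q[1]/q[2]])
def plane(n,pts,z): return np.array([ray(n,u,v,z)[:2] for u,v in pts])
def cards(n,img,z=0.004,zs=0.034):
    """board centre, yaw, size; from green board blob (closed) and its brass edge; sink centre from dark top"""
    hsv=cv2.cvtColor(img,cv2.COLOR_RGB2HSV)
    g=cv2.inRange(hsv,(60,110,25),(85,255,255))
    m=cv2.morphologyEx(g,cv2.MORPH_CLOSE,np.ones((9,9)))
    br=cv2.inRange(hsv,(18,90,90),(40,255,255))
    out=[]
    for c in cv2.findContours(m,cv2.RETR_EXTERNAL,cv2.CHAIN_APPROX_NONE)[0]:
        if cv2.contourArea(c)<350: continue
        w=(plane(n,c.reshape(-1,2).astype(float),z)*1000).astype(np.float32)
        (cx,cy),(a,b),ang=cv2.minAreaRect(w)
        if a<b: ang+=90
        q=np.zeros_like(m);cv2.drawContours(q,[c],-1,255,-1);q=cv2.dilate(q,np.ones((7,7)))
        ys,xs=np.nonzero(q&br); e=plane(n,np.c_[xs,ys].astype(float),z).mean(0)*1000 if len(xs) else np.array([cx,cy])
        y=np.deg2rad(ang)
        if np.dot(e-[cx,cy],[np.cos(y),np.sin(y)])<0: y+=np.pi
        y=(y+np.pi)%(2*np.pi)-np.pi
        sk=np.array([cx,cy])+[-15*np.cos(y)-8*np.sin(y),-15*np.sin(y)+8*np.cos(y)]
        out.append((cx,cy,y,max(a,b),min(a,b),sk[0],sk[1],e[0],e[1]))
    return sorted(out,key=lambda o:o[1])
E
python3 - <<'E'
from h import *
np.set_printoptions(suppress=True,precision=2)
for n in("top","scene"):
    im=cv2.imread(f"pics/{n}0.png")[:,:,::-1].copy()
    print(n)
    for o in cards(n,im): print(np.array(o))
    hsv=cv2.cvtColor(im,cv2.COLOR_RGB2HSV)
    # carton: whitish low-sat area
    m=cv2.inRange(hsv,(0,0,170),(180,60,255))
    for c in cv2.findContours(m,cv2.RETR_EXTERNAL,cv2.CHAIN_APPROX_NONE)[0]:
        if cv2.contourArea(c)>3000:
            w=(plane(n,c.reshape(-1,2).astype(float),0.004)*1000).astype(np.float32); print("white",cv2.minAreaRect(w))
im=cv2.imread("pics/top0.png")
cv2.imwrite("pics/c1.png",cv2.resize(im[125:285,195:385],None,fx=4.2*.88,fy=4.2*.88,interpolation=cv2.INTER_CUBIC))
E
```

```text
top
[ 472.77 -308.8    -0.01   97.34   68.7   457.87 -300.62  515.28 -307.95]
[ 448.35 -176.11    0.2    97.65   69.83  432.06 -171.26  489.88 -166.37]
[475.7    1.1   -0.29  97.5   69.89 463.56  13.   516.7  -11.41]
[476.41 129.16  -0.52  97.56  70.78 467.42 143.59 514.28 109.76]
white ((510.3897705078125, -637.9674072265625), (290.04571533203125, 96.04137420654297), 19.9581356048584)
white ((515.7523803710938, 378.5289306640625), (165.31163024902344, 237.64231872558594), 84.78828430175781)
white ((894.7106323242188, -686.2584228515625), (168.99249267578125, 276.3900146484375), 17.005905151367188)
scene
[ 470.45 -310.28   -0.02   97.28   69.83  455.59 -302.02  512.7  -312.35]
[ 445.37 -178.64    0.2    96.91   70.12  429.08 -173.77  486.97 -169.76]
[472.71  -1.49  -0.28  97.41  70.25 460.49  10.33 513.71 -14.06]
[473.48 126.74  -0.52  98.35  67.19 464.37 141.1  509.59 104.27]
white ((497.4416809082031, 358.771240234375), (167.79176330566406, 238.09197998046875), 84.81676483154297)
white ((872.1448974609375, -714.2808227539062), (139.6688690185547, 298.5664978027344), 17.180747985839844)
```

View pics/c1.png

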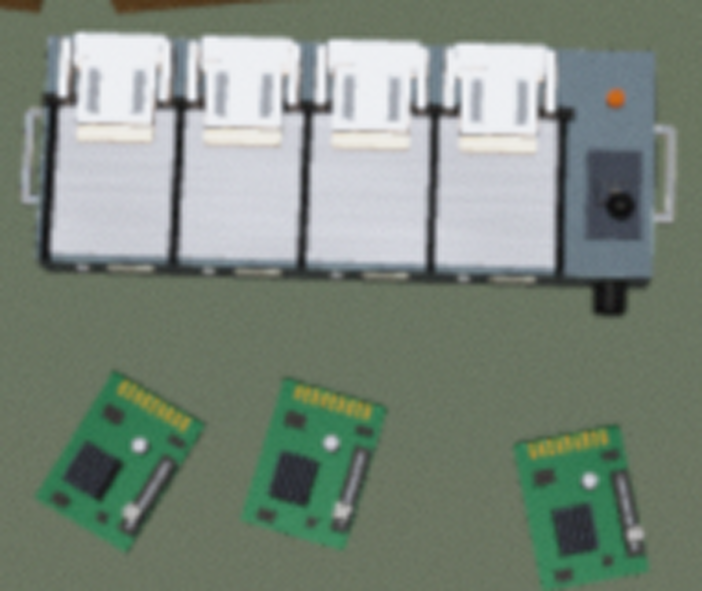

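The crop shows the rack with its four bays and five dark guides, the toggle at crop (620,205) leaning towards the robot, and three of the cards. Now I'll measure the rack.

Run:
```python
from h import *
np.set_printoptions(suppress=True,precision=2)
im=cv2.imread("pics/top0.png");g=cv2.cvtColor(im,cv2.COLOR_BGR2GRAY).astype(float)
s=3.696; L=[(45,260,53,105),(174,262,180,108),(303,264,307,108),(432,266,435,112),(560,268,565,116)]
res=[]
for (u0,v0,u1,v1) in L:
    P=[]
    for v in range(159,193):
        vc=(v-125)*s; uc=195+(u0+(u1-u0)*(vc-v0)/(v1-v0))/s
        us=np.arange(int(uc)-3,int(uc)+5); w=np.clip(g[v,us].max()*.75-g[v,us],0,None)
        if w.sum()>0: P.append(((w*us).sum()/w.sum(),v))
    W=plane("top",P,0.045)*1000
    k=np.polyfit(W[:,0],W[:,1],1); r=np.abs(np.polyval(k,W[:,0])-W[:,1]); k=np.polyfit(W[r<4,0],W[r<4,1],1)
    res.append((np.polyval(k,650),k[0]));
print("guides y@x=650, slope",np.array(res))
# bed front: grey column profile at mid-bay
for a in range(4):
    u=195+(L[a][0]+L[a+1][0])/2/s; col=g[190:206,int(u)-6:int(u)+7].mean(1); print(int(u),col.astype(int))
for uv in[(619,205)]: print("ball",ray("top",195+uv[0]/s,125+uv[1]/s,.084))
print("carton top rim", [ray("top",u,v,.04)[:2]*1000 for u,v in[(103,184),(168.5,187),(155.5,283.5),(87.5,276)]])
```

```text
guides y@x=650, slope [[ 176.38   -0.02]
 [  90.87   -0.02]
 [   7.22   -0.02]
 [ -76.41   -0.02]
 [-162.62   -0.03]]
224 [203 203 203 190 143 114  90  96  85  96 108 110 110 110 110 110]
259 [208 206 205 205 192 149 117  89  94  84  95 108 110 109 110 110]
294 [209 210 210 209 209 197 152 122  91  95  85  96 108 110 110 110]
329 [205 204 204 204 204 203 190 146 116  89  96  86  96 108 110 110]
ball [ 0.63 -0.2   0.08]
carton top rim [array([628.4 , 429.28]), array([622.35, 269.8 ]), array([389.15, 288.11]), array([405.2 , 449.87])]
```

```bash
cat >> h.py <<'E'
from scipy.spatial.transform import Rotation as Ro
def goto(x,y,z,psi):
    """psi: closing-axis (card) yaw; prints turn about tool z and shift in tool axes (cm) after the turn; x,y,z in mm"""
    s=arm.state();R=Ro.from_rotvec(s["tcp_rot"]).as_matrix();p=np.array(s["tool_pos"])*1000
    T=np.array([[np.sin(psi),-np.cos(psi),0],[-np.cos(psi),-np.sin(psi),0],[0,0,-1]]).T
    d=T.T@(np.array([x,y,z])-p)/10; r=Ro.from_matrix(R.T@T).as_rotvec()
    print("t",round(s["t"],2),"pos",np.round(p,1),"F",np.round(s["contact_force"],1),"w",round(s["gripper_width"]*1000,1),"q",np.round(s["q"],2)); print(" rot",np.round(r,3),"slide cm",np.round(d,2))
E
python3 - <<'E'
from h import *
for u,v in[(224,193.9),(259,195),(294,196.1),(329,196.9)]: print(np.round(ray("top",u,v,.036)*1000,1))
goto(466,142.5,120,-0.52)
E
```

```text
[607.4 135.5  36. ]
[605.4  50.5  36. ]
[603.5 -34.3  36. ]
[ 602.3 -118.9   36. ]
t 0.1 pos [284.2 611.8 244.4] F [-0.1 -0.6  0.8] w 85.3 q [ 1.42  0.36  0.01 -0.   -1.22 -0.29]
 rot [ 1.000e-03 -1.000e-03  1.656e+00] slide cm [ 31.69 -39.1   12.44]
```

Request:
apply_moves(targets=[{"slide": [0, 0, 0], "rot": [0, 0, 0.187], "grip": 1}, {"slide": [0, 0, 0], "rot": [0, 0, 0.187], "grip": 1}, {"slide": [0, 0, 0], "rot": [0, 0, 0.187], "grip": 1}, {"slide": [0, 0, 0], "rot": [0, 0, 0.187], "grip": 1}, {"slide": [0, 0, 0], "rot": [0, 0, 0.187], "grip": 1}, {"slide": [0, 0, 0], "rot": [0, 0, 0.187], "grip": 1}, {"slide": [0, 0, 0], "rot": [0, 0, 0.187], "grip": 1}, {"slide": [0, 0, 0], "rot": [0, 0, 0.187], "grip": 1}])

```text
t: 1.1
tool_pos: [0.2842, 0.6119, 0.2447]
tcp_rot: [1.779, -2.588, 0.001]
contact_force: [-1.0, -0.0, -0.0]
gripper_width: 0.085
grasp_force: 0.0
```

Request:
apply_moves(targets=[{"slide": [0, 0, 0], "rot": [0, 0, 0.16], "grip": 1}, {"slide": [3.8, -4.7, 0], "rot": [0, 0, 0], "grip": 1}, {"slide": [3.8, -4.7, 0], "rot": [0, 0, 0], "grip": 1}, {"slide": [3.8, -4.7, 0], "rot": [0, 0, 0], "grip": 1}, {"slide": [3.8, -4.7, 0], "rot": [0, 0, 0], "grip": 1}, {"slide": [3.8, -4.7, 0], "rot": [0, 0, 0], "grip": 1}, {"slide": [3.8, -4.7, 0], "rot": [0, 0, 0], "grip": 1}, {"slide": [3.8, -4.7, 0], "rot": [0, 0, 0], "grip": 1}])

```text
t: 2.1
tool_pos: [0.4378, 0.2159, 0.2453]
tcp_rot: [-1.576, 2.717, 0.0]
contact_force: [1.7, 0.4, 0.2]
gripper_width: 0.0855
grasp_force: 0.0
```

```bash
python3 -c "
from h import *
goto(468,146,27,-0.52)"
```

```text
t 2.1 pos [437.8 215.9 245.3] F [1.7 0.4 0.2] w 85.5 q [ 0.86  0.05 -0.39 -0.   -1.14 -1.38]
 rot [0. 0. 0.] slide cm [ 4.57 -6.09 21.83]
```

Request:
apply_moves(targets=[{"slide": [1.14, -1.52, 3], "rot": [0, 0, 0], "grip": 1}, {"slide": [1.14, -1.52, 3], "rot": [0, 0, 0], "grip": 1}, {"slide": [1.14, -1.52, 3], "rot": [0, 0, 0], "grip": 1}, {"slide": [1.14, -1.52, 3], "rot": [0, 0, 0], "grip": 1}, {"slide": [0, 0, 4], "rot": [0, 0, 0], "grip": 1}, {"slide": [0, 0, 3], "rot": [0, 0, 0], "grip": 1}, {"slide": [0, 0, 1.5], "rot": [0, 0, 0], "grip": 1}, {"slide": [0, 0, 1.3], "rot": [0, 0, 0], "grip": 1}])

```text
t: 3.1
tool_pos: [0.4676, 0.1479, 0.0264]
tcp_rot: [1.575, -2.717, 0.0]
contact_force: [0.6, 0.6, 0.3]
gripper_width: 0.0852
grasp_force: 0.0
```

Request:
apply_moves(targets=[{"slide": [0, 0, 0], "rot": [0, 0, 0], "grip": 1}, {"slide": [0, 0, 0], "rot": [0, 0, 0], "grip": 0.3}, {"slide": [0, 0, 0], "rot": [0, 0, 0], "grip": 0.2}, {"slide": [0, 0, 0], "rot": [0, 0, 0], "grip": 0}, {"slide": [0, 0, 0], "rot": [0, 0, 0], "grip": 0}, {"slide": [0, 0, 0], "rot": [0, 0, 0], "grip": 0}, {"slide": [0, 0, 0], "rot": [0, 0, 0], "grip": 0}, {"slide": [0, 0, 0], "rot": [0, 0, 0], "grip": 0}])

```text
t: 4.1
tool_pos: [0.4683, 0.1484, 0.0281]
tcp_rot: [-1.575, 2.716, 0.0]
contact_force: [-1.3, 0.6, 5.6]
gripper_width: 0.0286
grasp_force: 59.5
```

Request:
apply_moves(targets=[{"slide": [0, 0, -1], "rot": [0, 0, 0], "grip": 0}, {"slide": [0, 0, -2], "rot": [0, 0, 0], "grip": 0}, {"slide": [0, 0, -3], "rot": [0, 0, 0], "grip": 0}, {"slide": [0, 0, -1.5], "rot": [0, 0, -0.125], "grip": 0}, {"slide": [0, 0, -1], "rot": [0, 0, -0.125], "grip": 0}, {"slide": [0, 0, 0], "rot": [0, 0, -0.125], "grip": 0}, {"slide": [0, 0, 0], "rot": [0, 0, -0.124], "grip": 0}, {"slide": [0, 0, 0], "rot": [0, 0, 0], "grip": 0}])

```text
t: 5.1
tool_pos: [0.4676, 0.148, 0.1127]
tcp_rot: [-2.197, 2.246, 0.0]
contact_force: [-0.8, -0.2, -1.7]
gripper_width: 0.0289
grasp_force: 59.7
```

```bash
python3 -c "
from h import *
goto(600,146,85,-0.021)"
```

```text
t 5.1 pos [467.6 148.  112.7] F [-0.8 -0.2 -1.7] w 28.9 q [ 0.71  0.19 -0.56 -0.   -0.82 -0.73]
 rot [-0.     0.    -0.001] slide cm [ -0.08 -13.24   2.77]
```

Request:
apply_moves(targets=[{"slide": [0, -2.2, 0], "rot": [0, 0, 0], "grip": 0}, {"slide": [0, -2.2, 0], "rot": [0, 0, 0], "grip": 0}, {"slide": [0, -2.2, 0], "rot": [0, 0, 0], "grip": 0}, {"slide": [0, -2.2, 0], "rot": [0, 0, 0], "grip": 0}, {"slide": [0, -2.2, 1], "rot": [0, 0, 0], "grip": 0}, {"slide": [0, -2.2, 1], "rot": [0, 0, 0], "grip": 0}, {"slide": [0, 0, 0.8], "rot": [0, 0, 0], "grip": 0}, {"slide": [0, 0, 0], "rot": [0, 0, 0], "grip": 0}])

```text
t: 6.1
tool_pos: [0.5986, 0.1448, 0.0833]
tcp_rot: [2.194, -2.245, -0.001]
contact_force: [-0.6, -0.4, -2.3]
gripper_width: 0.0284
grasp_force: 59.8
```

Run:
```python
from h import *
s=arm.state();z=s["tool_pos"][2]-.027+.004;print(np.round(s["tool_pos"],4))
for n in("top","scene"):
    im=arm.snapshot(n);cv2.imwrite(f"pics/{n}1.png",im[:,:,::-1])
    for o in cards(n,im,z): print(n,np.round(o,2))
a=cv2.imread("pics/top1.png")[130:290,190:350];b=cv2.imread("pics/scene1.png")[200:400,220:420]
cv2.imwrite("pics/c2.png",np.hstack([cv2.resize(a,(400,400),interpolation=cv2.INTER_CUBIC),cv2.resize(b,(400,400),interpolation=cv2.INTER_CUBIC)]))
```

```text
[0.5986 0.1448 0.0833]
top [ 4.6608e+02 -2.9838e+02 -1.0000e-02  9.2590e+01  6.5390e+01  4.5118e+02
 -2.9019e+02  5.0649e+02 -2.9812e+02]
top [ 4.4293e+02 -1.7207e+02  2.0000e-01  9.2800e+01  6.6460e+01  4.2664e+02
 -1.6722e+02  4.8244e+02 -1.6268e+02]
top [ 4.6903e+02 -3.5700e+00 -2.8000e-01  9.2180e+01  6.6650e+01  4.5684e+02
  8.2800e+00  5.0791e+02 -1.5320e+01]
top [ 6.1286e+02  1.2224e+02 -3.0000e-02  9.6230e+01  4.9900e+01  5.9808e+02
  1.3064e+02  6.5607e+02  1.2131e+02]
scene [ 4.8687e+02 -2.7252e+02 -2.0000e-02  9.2400e+01  6.6950e+01  4.7205e+02
 -2.6418e+02  5.2715e+02 -2.7457e+02]
scene [ 6.1166e+02  1.4520e+02 -5.0000e-02  9.7360e+01  3.9340e+01  5.9703e+02
  1.5387e+02  6.5389e+02  1.3722e+02]
```

View pics/c2.png

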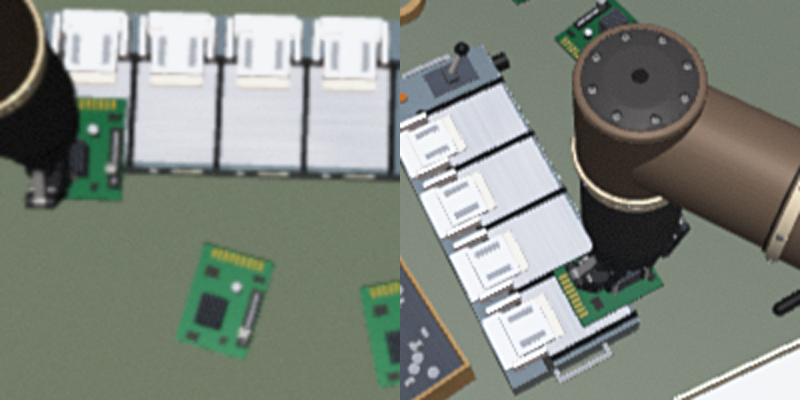

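The card hangs level at bay 4; in the left half its right edge is about 2 mm short of the bay's centring. I'll shift it, lower it and check.

Request:
apply_moves(targets=[{"slide": [-0.2, 0, 0], "rot": [0, 0, 0], "grip": 0}, {"slide": [0, 0, 0.5], "rot": [0, 0, 0], "grip": 0}, {"slide": [0, 0, 0.5], "rot": [0, 0, 0], "grip": 0}, {"slide": [0, 0, 0.4], "rot": [0, 0, 0], "grip": 0}, {"slide": [0, 0, 0.3], "rot": [0, 0, 0], "grip": 0}, {"slide": [0, 0, 0.2], "rot": [0, 0, 0], "grip": 0}, {"slide": [0, 0, 0.1], "rot": [0, 0, 0], "grip": 0}, {"slide": [0, 0, 0], "rot": [0, 0, 0], "grip": 0}])

```text
t: 7.2
tool_pos: [0.5999, 0.1473, 0.0644]
tcp_rot: [-2.198, 2.245, -0.0]
contact_force: [-0.1, -0.5, -2.7]
gripper_width: 0.0284
grasp_force: 59.8
```

Run:
```python
from h import *
goto(647,146,63,-0.021)
im=arm.snapshot("top")
for o in cards("top",im,.040): print(np.round(o,3))
```

```text
t 7.2 pos [599.9 147.3  64.4] F [-0.1 -0.5 -2.7] w 28.4 q [ 0.56  0.43 -0.33  0.   -0.81 -0.58]
 rot [-0.  0.  0.] slide cm [ 0.03 -4.71  0.14]
[ 4.68511e+02 -3.02141e+02 -1.20000e-02  9.43360e+01  6.65880e+01
  4.53611e+02 -2.93956e+02  5.09631e+02 -3.01877e+02]
[ 4.44914e+02 -1.73522e+02  2.00000e-01  9.44960e+01  6.76750e+01
  4.28622e+02 -1.68670e+02  4.85016e+02 -1.63619e+02]
[ 4.71490e+02 -1.94000e+00 -2.81000e-01  9.38690e+01  6.78720e+01
  4.59296e+02  9.90600e+00  5.11025e+02 -1.42660e+01]
[ 6.14014e+02  1.24983e+02 -1.00000e-03  9.45550e+01  5.08150e+01
  5.99024e+02  1.33002e+02  6.57578e+02  1.24072e+02]
```

Request:
apply_moves(targets=[{"slide": [0, 0, 0.1], "rot": [0, 0, 0], "grip": 0}, {"slide": [0, 0, 0.1], "rot": [0, 0, 0], "grip": 0}, {"slide": [0, 0, 0], "rot": [0, 0, 0], "grip": 0}, {"slide": [0, -0.4, 0], "rot": [0, 0, 0], "grip": 0}, {"slide": [0, -0.5, 0], "rot": [0, 0, 0], "grip": 0}, {"slide": [0, -0.5, 0], "rot": [0, 0, 0], "grip": 0}, {"slide": [0, -0.4, 0], "rot": [0, 0, 0], "grip": 0}, {"slide": [0, 0, 0], "rot": [0, 0, 0], "grip": 0}])

```text
t: 8.25
tool_pos: [0.6177, 0.1468, 0.0642]
tcp_rot: [-2.198, 2.244, -0.0]
contact_force: [-6.6, -0.8, 14.2]
gripper_width: 0.0285
grasp_force: 61.6
```

Request:
apply_moves(targets=[{"slide": [0, 0, -0.05], "rot": [0, 0, 0], "grip": 0}, {"slide": [0, -0.4, 0], "rot": [0, 0, 0], "grip": 0}, {"slide": [0, -0.4, 0], "rot": [0, 0, 0], "grip": 0}, {"slide": [0, -0.3, 0], "rot": [0, 0, 0], "grip": 0}, {"slide": [0, -0.3, 0], "rot": [0, 0, 0], "grip": 0}, {"slide": [0, -0.3, 0], "rot": [0, 0, 0], "grip": 0}, {"slide": [0, -0.2, 0], "rot": [0, 0, 0], "grip": 0}, {"slide": [0, 0, 0], "rot": [0, 0, 0], "grip": 0}])

```text
t: 9.25
tool_pos: [0.6345, 0.1459, 0.0642]
tcp_rot: [2.195, -2.243, -0.003]
contact_force: [-14.3, 0.0, 15.6]
gripper_width: 0.0284
grasp_force: 61.9
```

Request:
apply_moves(targets=[{"slide": [0, -0.3, 0], "rot": [0, 0, 0], "grip": 0}, {"slide": [0, -0.3, 0], "rot": [0, 0, 0], "grip": 0}, {"slide": [0, -0.2, 0], "rot": [0, 0, 0], "grip": 0}, {"slide": [0, -0.2, 0], "rot": [0, 0, 0], "grip": 0}, {"slide": [0, -0.1, 0], "rot": [0, 0, 0], "grip": 0}, {"slide": [0, -0.1, 0], "rot": [0, 0, 0], "grip": 0}, {"slide": [0, 0, 0], "rot": [0, 0, 0], "grip": 0}, {"slide": [0, 0, 0], "rot": [0, 0, 0], "grip": 0}])

```text
t: 10.25
tool_pos: [0.6423, 0.1456, 0.0641]
tcp_rot: [2.191, -2.239, -0.009]
contact_force: [-31.0, 4.5, 28.4]
gripper_width: 0.0289
grasp_force: 63.2
```

Run:
```python
from h import *
goto(647,146,63,-0.021)
im=arm.snapshot("top")
cv2.imwrite("pics/c3.png",cv2.resize(im[130:215,195:275,::-1],(640,600*85*8//(85*8)-0),interpolation=cv2.INTER_CUBIC)) if 0 else cv2.imwrite("pics/c3.png",cv2.resize(im[130:205,195:295,::-1],None,fx=7,fy=7,interpolation=cv2.INTER_CUBIC))
for o in cards("top",im,.040): print(np.round(o,3))
```

```text
t 10.25 pos [642.3 145.6  64.1] F [-31.    4.5  28.4] w 28.9 q [ 0.52  0.49 -0.22 -0.   -0.86 -0.54]
 rot [ 0.01  -0.002 -0.001] slide cm [-0.05 -0.47  0.11]
[ 4.68511e+02 -3.02141e+02 -1.20000e-02  9.43360e+01  6.65880e+01
  4.53611e+02 -2.93956e+02  5.09552e+02 -3.01890e+02]
[ 4.44833e+02 -1.73488e+02  2.00000e-01  9.46410e+01  6.75750e+01
  4.28540e+02 -1.68635e+02  4.85140e+02 -1.63964e+02]
[ 4.71567e+02 -1.81700e+00 -2.83000e-01  9.39430e+01  6.76410e+01
  4.59402e+02  1.00580e+01  5.11025e+02 -1.42660e+01]
```

View pics/c3.png

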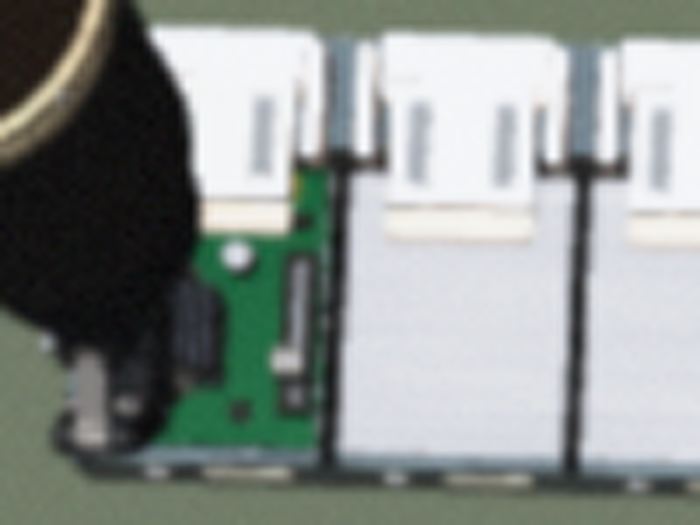

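The picture shows the front of the card at the bay's end line (crop v≈170), the clip lip over the brass, and the rear edge at v≈447, about 4.5 mm inside the bed front at v≈460. That is home. I'll release.

Request:
apply_moves(targets=[{"slide": [0, 0.2, -0.1], "rot": [0, 0, 0], "grip": 0}, {"slide": [0, 0.2, -0.1], "rot": [0, 0, 0], "grip": 0}, {"slide": [0, 0, 0], "rot": [0, 0, 0], "grip": 0.3}, {"slide": [0, 0, 0], "rot": [0, 0, 0], "grip": 0.5}, {"slide": [0, 0, 0], "rot": [0, 0, 0], "grip": 0.52}, {"slide": [0, 0, -1.5], "rot": [0, 0, 0], "grip": 0.52}, {"slide": [0, 0, -4], "rot": [0, 0, 0], "grip": 0.6}, {"slide": [0, 3, -5], "rot": [0, 0, 0], "grip": 1}])

```text
t: 11.3
tool_pos: [0.6156, 0.1467, 0.1708]
tcp_rot: [2.197, -2.245, 0.001]
contact_force: [-0.4, 0.0, 0.1]
gripper_width: 0.068
grasp_force: 0.0
```

Request:
apply_moves(targets=[{"slide": [3, 5, 0], "rot": [0, 0, 0], "grip": 1}, {"slide": [3, 5, 0], "rot": [0, 0, 0], "grip": 1}, {"slide": [3, 3, 0], "rot": [0, 0, 0.08], "grip": 1}, {"slide": [2, 0, 0], "rot": [0, 0, 0.09], "grip": 1}, {"slide": [0, 0, 0], "rot": [0, 0, 0.09], "grip": 1}, {"slide": [0, 0, 0], "rot": [0, 0, 0], "grip": 1}, {"slide": [0, 0, 0], "rot": [0, 0, 0], "grip": 1}, {"slide": [0, 0, 0], "rot": [0, 0, 0], "grip": 1}])

```text
t: 12.3
tool_pos: [0.481, 0.0401, 0.1699]
tcp_rot: [-1.89, 2.509, -0.0]
contact_force: [-0.5, -0.2, 0.3]
gripper_width: 0.0853
grasp_force: 0.0
```

Run:
```python
from h import *
for n in("scene","top"):
    im=arm.snapshot(n);cv2.imwrite(f"pics/{n}4.png",im[:,:,::-1])
    for z in(.004,.040):
        for o in cards(n,im,z): print(n,z,np.round(o,2))
goto(464.5,15,27,-0.285)
```

```text
scene 0.004 [ 4.7078e+02 -3.1033e+02 -1.0000e-02  9.7790e+01  7.0030e+01  4.5589e+02
 -3.0213e+02  5.1280e+02 -3.1279e+02]
scene 0.004 [ 4.4537e+02 -1.7864e+02  2.0000e-01  9.6910e+01  7.0120e+01  4.2908e+02
 -1.7377e+02  4.8697e+02 -1.6976e+02]
scene 0.004 [ 4.7271e+02 -1.4900e+00 -2.8000e-01  9.7410e+01  7.0250e+01  4.6049e+02
  1.0330e+01  5.1350e+02 -1.4390e+01]
scene 0.004 [649.24 119.59   3.12  99.58  71.58 664.08 111.29 649.24 119.59]
scene 0.04 [ 4.8135e+02 -2.8625e+02 -1.0000e-02  9.4680e+01  6.7800e+01  4.6646e+02
 -2.7805e+02  5.2203e+02 -2.8863e+02]
scene 0.04 [ 4.5675e+02 -1.5875e+02  2.0000e-01  9.3820e+01  6.7890e+01  4.4046e+02
 -1.5388e+02  4.9703e+02 -1.5015e+02]
scene 0.04 [ 4.8322e+02  1.2770e+01 -2.8000e-01  9.4310e+01  6.8020e+01  4.7099e+02
  2.4590e+01  5.2271e+02  2.8000e-01]
scene 0.04 [654.14 130.     3.12  96.41  69.3  668.97 121.7  654.14 130.  ]
top 0.004 [ 4.7277e+02 -3.0880e+02 -1.0000e-02  9.7340e+01  6.8700e+01  4.5787e+02
 -3.0062e+02  5.1497e+02 -3.0899e+02]
top 0.004 [ 4.4842e+02 -1.7610e+02  2.0000e-01  9.7500e+01  6.9830e+01  4.3213e+02
 -1.7124e+02  4.8980e+02 -1.6588e+02]
top 0.004 [ 4.7577e+02  9.3000e-01 -2.8000e-01  9.6730e+01  7.0280e+01  4.6353e+02
  1.2720e+01  5.1657e+02 -1.1820e+01]
top 0.04 [ 4.6851e+02 -3.0214e+02 -1.0000e-02  9.4340e+01  6.6590e+01  4.5361e+02
 -2.9396e+02  5.0941e+02 -3.0232e+02]
top 0.04 [ 4.4491e+02 -1.7352e+02  2.0000e-01  9.4500e+01  6.7680e+01  4.2862e+02
 -1.6867e+02  4.8502e+02 -1.6362e+02]
top 0.04 [ 4.7142e+02 -1.9600e+00 -2.8000e-01  9.3750e+01  6.8120e+01  4.5918e+02
  9.8400e+00  5.1096e+02 -1.4300e+01]
t 12.4 pos [481.   40.  169.8] F [-0.5 -0.1 -0.9] w 85.3 q [ 0.49  0.11 -0.51  0.   -0.95 -0.77]
 rot [ 0.    -0.     0.005] slide cm [ 2.86  0.88 14.28]
```

Request:
apply_moves(targets=[{"slide": [1, 0.4, 2], "rot": [0, 0, 0.005], "grip": 1}, {"slide": [1, 0.4, 2], "rot": [0, 0, 0], "grip": 1}, {"slide": [0.86, 0.1, 2], "rot": [0, 0, 0], "grip": 1}, {"slide": [0, 0, 3], "rot": [0, 0, 0], "grip": 1}, {"slide": [0, 0, 2.5], "rot": [0, 0, 0], "grip": 1}, {"slide": [0, 0, 1.7], "rot": [0, 0, 0], "grip": 1}, {"slide": [0, 0, 1], "rot": [0, 0, 0], "grip": 1}, {"slide": [0, 0, 0], "rot": [0, 0, 0], "grip": 1}])

```text
t: 13.4
tool_pos: [0.464, 0.0148, 0.0273]
tcp_rot: [1.882, -2.514, -0.0]
contact_force: [-0.2, -0.5, 0.7]
gripper_width: 0.0854
grasp_force: 0.0
```

Request:
apply_moves(targets=[{"slide": [0, 0, 0], "rot": [0, 0, 0], "grip": 0.3}, {"slide": [0, 0, 0], "rot": [0, 0, 0], "grip": 0.2}, {"slide": [0, 0, 0], "rot": [0, 0, 0], "grip": 0}, {"slide": [0, 0, 0], "rot": [0, 0, 0], "grip": 0}, {"slide": [0, 0, 0], "rot": [0, 0, 0], "grip": 0}, {"slide": [0, 0, 0], "rot": [0, 0, 0], "grip": 0}, {"slide": [0, 0, 0], "rot": [0, 0, 0], "grip": 0}, {"slide": [0, 0, -1], "rot": [0, 0, 0], "grip": 0}])

```text
t: 14.4
tool_pos: [0.4636, 0.0147, 0.0378]
tcp_rot: [1.881, -2.514, -0.001]
contact_force: [0.6, -0.4, -2.2]
gripper_width: 0.0288
grasp_force: 59.5
```

Request:
apply_moves(targets=[{"slide": [0, 0, -2], "rot": [0, 0, 0], "grip": 0}, {"slide": [0, 0, -3], "rot": [0, 0, 0], "grip": 0}, {"slide": [0, 0, -2], "rot": [0, 0, -0.12], "grip": 0}, {"slide": [0, 0, 0], "rot": [0, 0, -0.142], "grip": 0}, {"slide": [0, 0, 0], "rot": [0, 0, 0], "grip": 0}, {"slide": [0, 0, 0], "rot": [0, 0, 0], "grip": 0}, {"slide": [0, 0, 0], "rot": [0, 0, 0], "grip": 0}, {"slide": [0, 0, 0], "rot": [0, 0, 0], "grip": 0}])

```text
t: 15.4
tool_pos: [0.4641, 0.0149, 0.1076]
tcp_rot: [2.193, -2.248, -0.0]
contact_force: [0.0, 0.6, -1.9]
gripper_width: 0.0285
grasp_force: 59.6
```

```bash
python3 -c "
from h import *
goto(600,63,84,-0.021)"
```

```text
t 15.4 pos [464.1  14.9 107.6] F [ 0.   0.6 -1.9] w 28.5 q [ 0.46  0.16 -0.62  0.   -0.79 -0.48]
 rot [ 0.001 -0.    -0.004] slide cm [ -5.1  -13.48   2.36]
```

Request:
apply_moves(targets=[{"slide": [-0.8, -2.2, 0], "rot": [0, 0, 0], "grip": 0}, {"slide": [-0.8, -2.2, 0], "rot": [0, 0, 0], "grip": 0}, {"slide": [-0.8, -2.2, 0], "rot": [0, 0, 0], "grip": 0}, {"slide": [-0.8, -2.2, 0], "rot": [0, 0, 0], "grip": 0}, {"slide": [-0.8, -2.2, 0.8], "rot": [0, 0, -0.003], "grip": 0}, {"slide": [-0.8, -2.2, 0.8], "rot": [0, 0, 0], "grip": 0}, {"slide": [0, 0, 1.5], "rot": [0, 0, 0], "grip": 0}, {"slide": [0, 0, 0.5], "rot": [0, 0, 0], "grip": 0}])

```text
t: 16.4
tool_pos: [0.5959, 0.0593, 0.0701]
tcp_rot: [2.195, -2.243, -0.002]
contact_force: [-0.8, 0.0, -2.4]
gripper_width: 0.0283
grasp_force: 59.7
```

Run:
```python
from h import *
goto(642,60,64,-0.021)
im=arm.snapshot("top");cv2.imwrite("pics/top5.png",im[:,:,::-1])
for o in cards("top",im,arm.state()["tool_pos"][2]-.0235): print(np.round(o,2), "right",o[1]-o[4]/2-1.1)
```

```text
t 16.4 pos [595.9  59.3  70.1] F [-0.8  0.  -2.4] w 28.3 q [ 0.42  0.4  -0.37 -0.   -0.8  -0.45]
 rot [ 0.003 -0.001 -0.001] slide cm [-0.16 -4.6   0.61]
[ 4.6776e+02 -3.0093e+02 -1.0000e-02  9.3740e+01  6.6200e+01  4.5286e+02
 -2.9274e+02  5.0862e+02 -3.0066e+02] right -335.12687454223635
[ 4.4430e+02 -1.7300e+02  2.0000e-01  9.3880e+01  6.7180e+01  4.2801e+02
 -1.6814e+02  4.8414e+02 -1.6321e+02] right -207.68865356445312
[ 6.1058e+02  3.3350e+01 -7.0000e-02  9.6960e+01  4.3820e+01  5.9620e+02
  4.2410e+01  6.5396e+02  2.8450e+01] right 10.333052062988282
```

```bash
cat >> h.py <<'E'
def redge(im,x0,x1,yr,z):
    """fit right (-y) green edge over world x0..x1 near y=yr (mm) at height z"""
    g=cv2.inRange(cv2.cvtColor(im,cv2.COLOR_RGB2HSV),(60,110,25),(85,255,255))
    a=proj("top",[x1/1e3,yr/1e3,z]);b=proj("top",[x0/1e3,yr/1e3,z]);P=[]
    for v in range(int(a[1]),int(b[1])+1):
        c=int((a[0]+b[0])/2);us=np.nonzero(g[v,c-25:c+15])[0]
        if len(us): P.append((us.max()+c-25+.5,v))
    W=plane("top",P,z)*1000;k=np.polyfit(W[:,0],W[:,1],1)
    for _ in range(3):
        r=np.abs(np.polyval(k,W[:,0])-W[:,1]);W=W[r<max(2,np.median(r)*2)];k=np.polyfit(W[:,0],W[:,1],1)
    m=(x0+x1)/2;print("right edge y",round(np.polyval(k,m),1),"centre",round(np.polyval(k,m)+36,1),"yaw",round(k[0],3),len(W))
E
python3 - <<'E'
from h import *
im=cv2.imread("pics/top5.png")[:,:,::-1].copy()
redge(im,570,645,12,.0466)
i1=cv2.imread("pics/top1.png")[:,:,::-1].copy(); redge(i1,570,645,97,.0603)
E
```

```text
right edge y 21.5 centre 57.5 yaw -0.304 28
right edge y 109.6 centre 145.6 yaw -0.056 24
```

Run:
```python
from h import *
im=cv2.imread("pics/top5.png")
cv2.imwrite("pics/c5.png",cv2.resize(im[140:215,225:325],None,fx=7,fy=7,interpolation=cv2.INTER_CUBIC))
```

```text
(no output)
```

View pics/c5.png

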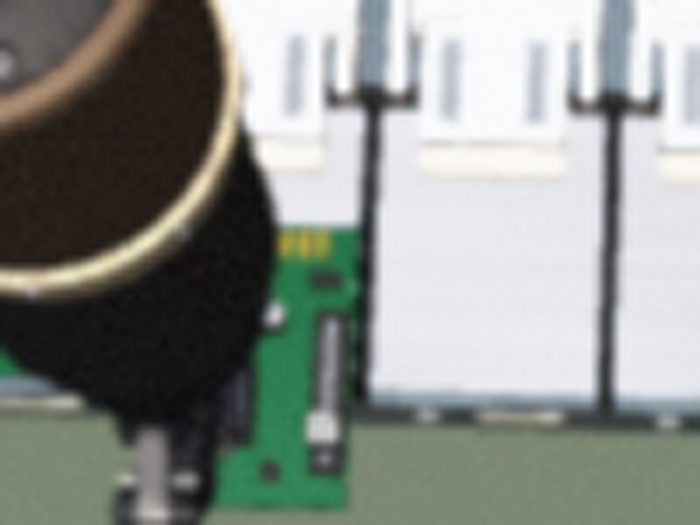

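The crop shows the card's right edge about 1 mm from the guide, with a small yaw. I'll shift it +2 mm in y, turn it 0.02, lower and press.

Request:
apply_moves(targets=[{"slide": [-0.16, 0, 0], "rot": [0, 0, -0.02], "grip": 0}, {"slide": [0, 0, 0.3], "rot": [0, 0, 0], "grip": 0}, {"slide": [0, 0, 0.3], "rot": [0, 0, 0], "grip": 0}, {"slide": [0, 0, 0.15], "rot": [0, 0, 0], "grip": 0}, {"slide": [0, 0, 0], "rot": [0, 0, 0], "grip": 0}, {"slide": [0, -0.5, 0], "rot": [0, 0, 0], "grip": 0}, {"slide": [0, -0.5, 0], "rot": [0, 0, 0], "grip": 0}, {"slide": [0, -0.5, 0], "rot": [0, 0, 0], "grip": 0}])

```text
t: 17.45
tool_pos: [0.6127, 0.0613, 0.0646]
tcp_rot: [2.22, -2.222, -0.0]
contact_force: [-4.1, 0.3, 5.3]
gripper_width: 0.0287
grasp_force: 60.6
```

Request:
apply_moves(targets=[{"slide": [0, -0.4, 0], "rot": [0, 0, 0], "grip": 0}, {"slide": [0, -0.4, 0], "rot": [0, 0, 0], "grip": 0}, {"slide": [0, -0.3, 0], "rot": [0, 0, 0], "grip": 0}, {"slide": [0, -0.3, 0], "rot": [0, 0, 0], "grip": 0}, {"slide": [0, -0.3, 0], "rot": [0, 0, 0], "grip": 0}, {"slide": [0, -0.3, 0], "rot": [0, 0, 0], "grip": 0}, {"slide": [0, 0, 0], "rot": [0, 0, 0], "grip": 0}, {"slide": [0, 0, 0], "rot": [0, 0, 0], "grip": 0}])

```text
t: 18.45
tool_pos: [0.6305, 0.0606, 0.0646]
tcp_rot: [2.217, -2.221, -0.003]
contact_force: [-11.4, -0.7, 12.4]
gripper_width: 0.0288
grasp_force: 61.3
```

Request:
apply_moves(targets=[{"slide": [0, -0.3, 0], "rot": [0, 0, 0], "grip": 0}, {"slide": [0, -0.3, 0], "rot": [0, 0, 0], "grip": 0}, {"slide": [0, -0.3, 0], "rot": [0, 0, 0], "grip": 0}, {"slide": [0, -0.2, 0], "rot": [0, 0, 0], "grip": 0}, {"slide": [0, -0.2, 0], "rot": [0, 0, 0], "grip": 0}, {"slide": [0, -0.1, 0], "rot": [0, 0, 0], "grip": 0}, {"slide": [0, 0, 0], "rot": [0, 0, 0], "grip": 0}, {"slide": [0, 0, 0], "rot": [0, 0, 0], "grip": 0}])

```text
t: 19.45
tool_pos: [0.6402, 0.0605, 0.0646]
tcp_rot: [2.212, -2.218, -0.01]
contact_force: [-29.7, 4.6, 26.1]
gripper_width: 0.0287
grasp_force: 62.9
```

Request:
apply_moves(targets=[{"slide": [0, 0.2, -0.1], "rot": [0, 0, 0], "grip": 0}, {"slide": [0, 0.2, -0.1], "rot": [0, 0, 0], "grip": 0}, {"slide": [0, 0, 0], "rot": [0, 0, 0], "grip": 0.3}, {"slide": [0, 0, 0], "rot": [0, 0, 0], "grip": 0.5}, {"slide": [0, 0, 0], "rot": [0, 0, 0], "grip": 0.52}, {"slide": [0, 0, -1.5], "rot": [0, 0, 0], "grip": 0.52}, {"slide": [0, 0, -4], "rot": [0, 0, 0], "grip": 0.6}, {"slide": [0, 3, -5], "rot": [0, 0, 0], "grip": 1}])

```text
t: 20.45
tool_pos: [0.6134, 0.0613, 0.1725]
tcp_rot: [2.22, -2.223, 0.001]
contact_force: [-0.1, 0.6, 0.4]
gripper_width: 0.0682
grasp_force: 0.0
```

Request:
apply_moves(targets=[{"slide": [3.8, 3, 0], "rot": [0, 0, 0], "grip": 1}, {"slide": [3.8, 3, 0], "rot": [0, 0, 0], "grip": 1}, {"slide": [3.8, 3, 0], "rot": [0, 0, 0], "grip": 1}, {"slide": [3.8, 3, 0], "rot": [0, 0, 0], "grip": 1}, {"slide": [3.8, 3, 0], "rot": [0, 0, 0], "grip": 1}, {"slide": [3.8, 3, 0], "rot": [0, 0, 0], "grip": 1}, {"slide": [0, 0, 0], "rot": [0, 0, -0.1], "grip": 1}, {"slide": [0, 0, 0], "rot": [0, 0, -0.1], "grip": 1}])

```text
t: 21.45
tool_pos: [0.4325, -0.1672, 0.1729]
tcp_rot: [-2.432, 1.986, -0.004]
contact_force: [-0.8, 0.0, -0.2]
gripper_width: 0.0854
grasp_force: 0.0
```

Run:
```python
from h import *
for n in("scene","top"):
    im=arm.snapshot(n);cv2.imwrite(f"pics/{n}6.png",im[:,:,::-1])
    for z in(.004,.040):
        for o in cards(n,im,z): print(n,z,np.round(o,2))
goto(431,-168,27,0.2)
```

```text
scene 0.004 [ 4.7314e+02 -3.1037e+02 -1.0000e-02  9.3070e+01  7.0030e+01  4.5825e+02
 -3.0216e+02  5.1270e+02 -3.1235e+02]
scene 0.004 [ 4.4537e+02 -1.7864e+02  2.0000e-01  9.6910e+01  7.0120e+01  4.2908e+02
 -1.7377e+02  4.8713e+02 -1.7054e+02]
scene 0.004 [648.22  77.08  -1.58 156.98 100.69 656.42  91.97 693.4   59.11]
scene 0.04 [ 4.8363e+02 -2.8629e+02 -1.0000e-02  9.0120e+01  6.7800e+01  4.6875e+02
 -2.7808e+02  5.2193e+02 -2.8820e+02]
scene 0.04 [ 4.5675e+02 -1.5875e+02  2.0000e-01  9.3820e+01  6.7890e+01  4.4046e+02
 -1.5388e+02  4.9718e+02 -1.5091e+02]
scene 0.04 [653.15  88.84  -1.58 151.99  97.49 661.35 103.74 696.89  71.44]
top 0.004 [666.93  96.76   1.55 156.04 102.33 658.63  81.93 714.45 112.74]
top 0.04 [656.69  90.93   1.55 151.23  99.18 648.38  76.09 702.74 106.41]
t 21.55 pos [ 432.7 -166.7  172.6] F [-0.3 -0.1  0.2] w 85.6 q [ 0.06  0.07 -0.54  0.   -0.95  0.14]
 rot [-0.002 -0.001 -0.   ] slide cm [ 0.09  0.19 14.56]
```

Request:
apply_moves(targets=[{"slide": [0.1, 0.2, 2], "rot": [0, 0, 0], "grip": 1}, {"slide": [0, 0, 2.5], "rot": [0, 0, 0], "grip": 1}, {"slide": [0, 0, 2.5], "rot": [0, 0, 0], "grip": 1}, {"slide": [0, 0, 2.5], "rot": [0, 0, 0], "grip": 1}, {"slide": [0, 0, 2.5], "rot": [0, 0, 0], "grip": 1}, {"slide": [0, 0, 1.5], "rot": [0, 0, 0], "grip": 1}, {"slide": [0, 0, 1], "rot": [0, 0, 0], "grip": 1}, {"slide": [0, 0, 0], "rot": [0, 0, 0], "grip": 1}])

```text
t: 22.55
tool_pos: [0.4305, -0.1678, 0.0262]
tcp_rot: [2.43, -1.99, -0.001]
contact_force: [-0.2, 0.1, -0.2]
gripper_width: 0.0854
grasp_force: 0.0
```

Request:
apply_moves(targets=[{"slide": [0, 0, 0], "rot": [0, 0, 0], "grip": 0.3}, {"slide": [0, 0, 0], "rot": [0, 0, 0], "grip": 0.2}, {"slide": [0, 0, 0], "rot": [0, 0, 0], "grip": 0}, {"slide": [0, 0, 0], "rot": [0, 0, 0], "grip": 0}, {"slide": [0, 0, 0], "rot": [0, 0, 0], "grip": 0}, {"slide": [0, 0, 0], "rot": [0, 0, 0], "grip": 0}, {"slide": [0, 0, 0], "rot": [0, 0, 0], "grip": 0}, {"slide": [0, 0, -1], "rot": [0, 0, 0], "grip": 0}])

```text
t: 23.55
tool_pos: [0.4297, -0.1678, 0.0362]
tcp_rot: [2.43, -1.99, -0.002]
contact_force: [-0.9, 0.4, -2.0]
gripper_width: 0.029
grasp_force: 59.5
```

Request:
apply_moves(targets=[{"slide": [0, 0, -2], "rot": [0, 0, 0], "grip": 0}, {"slide": [0, 0, -3], "rot": [0, 0, 0], "grip": 0}, {"slide": [0, 0, -2], "rot": [0, 0, 0.11], "grip": 0}, {"slide": [0, 0, 0], "rot": [0, 0, 0.111], "grip": 0}, {"slide": [0, 0, 0], "rot": [0, 0, 0], "grip": 0}, {"slide": [0, 0, 0], "rot": [0, 0, 0], "grip": 0}, {"slide": [0, 0, 0], "rot": [0, 0, 0], "grip": 0}, {"slide": [0, 0, 0], "rot": [0, 0, 0], "grip": 0}])

```text
t: 24.55
tool_pos: [0.4302, -0.1678, 0.1061]
tcp_rot: [2.197, -2.245, -0.001]
contact_force: [0.5, 0.5, -2.1]
gripper_width: 0.0286
grasp_force: 59.6
```

```bash
python3 -c "
from h import *
goto(594,-22,70,-0.021)"
```

```text
t 24.55 pos [ 430.2 -167.8  106.1] F [ 0.5  0.5 -2.1] w 28.6 q [ 0.06  0.15 -0.63  0.   -0.79 -0.08]
 rot [ 0.001 -0.    -0.   ] slide cm [-14.92 -16.07   3.61]
```

Request:
apply_moves(targets=[{"slide": [-2.5, -2.7, 0], "rot": [0, 0, 0], "grip": 0}, {"slide": [-2.5, -2.7, 0], "rot": [0, 0, 0], "grip": 0}, {"slide": [-2.5, -2.7, 0], "rot": [0, 0, 0], "grip": 0}, {"slide": [-2.5, -2.7, 0], "rot": [0, 0, 0], "grip": 0}, {"slide": [-2.5, -2.7, 0.8], "rot": [0, 0, 0], "grip": 0}, {"slide": [-2.4, -2.6, 0.8], "rot": [0, 0, 0], "grip": 0}, {"slide": [0, 0, 1.5], "rot": [0, 0, 0], "grip": 0}, {"slide": [0, 0, 0.5], "rot": [0, 0, 0], "grip": 0}])

```text
t: 25.55
tool_pos: [0.5933, -0.0226, 0.0686]
tcp_rot: [2.195, -2.244, -0.003]
contact_force: [-0.0, -0.4, -2.6]
gripper_width: 0.0289
grasp_force: 59.7
```

Run:
```python
from h import *
goto(638.5,-22,63,-0.021)
im=arm.snapshot("top")
cv2.imwrite("pics/c7.png",cv2.resize(im[140:215,255:355,::-1],None,fx=7,fy=7,interpolation=cv2.INTER_CUBIC))
```

```text
t 25.55 pos [593.3 -22.6  68.6] F [-0.  -0.4 -2.6] w 28.9 q [ 0.29  0.4  -0.38 -0.   -0.8  -0.31]
 rot [ 0.003 -0.001 -0.001] slide cm [-0.16 -4.52  0.56]
```

View pics/c7.png

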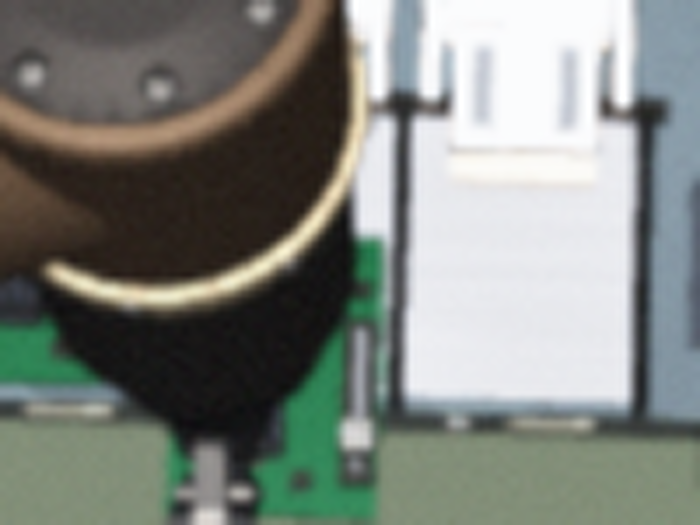

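The card is parallel to the guides with a gap of about 2.5 mm (edge at u≈380, guide face at about 387). I'll press it in.

Request:
apply_moves(targets=[{"slide": [0, 0, 0.2], "rot": [0, 0, 0], "grip": 0}, {"slide": [0, 0, 0.3], "rot": [0, 0, 0], "grip": 0}, {"slide": [0, 0, 0.15], "rot": [0, 0, 0], "grip": 0}, {"slide": [0, 0, 0], "rot": [0, 0, 0], "grip": 0}, {"slide": [0, -0.4, 0], "rot": [0, 0, 0], "grip": 0}, {"slide": [0, -0.5, 0], "rot": [0, 0, 0], "grip": 0}, {"slide": [0, -0.5, 0], "rot": [0, 0, 0], "grip": 0}, {"slide": [0, -0.5, 0], "rot": [0, 0, 0], "grip": 0}])

```text
t: 26.6
tool_pos: [0.6141, -0.0228, 0.0637]
tcp_rot: [2.197, -2.246, 0.0]
contact_force: [-0.1, -0.2, -3.1]
gripper_width: 0.0289
grasp_force: 59.7
```

Request:
apply_moves(targets=[{"slide": [0, -0.3, 0], "rot": [0, 0, 0], "grip": 0}, {"slide": [0, -0.3, 0], "rot": [0, 0, 0], "grip": 0}, {"slide": [0, -0.3, 0], "rot": [0, 0, 0], "grip": 0}, {"slide": [0, -0.3, 0], "rot": [0, 0, 0], "grip": 0}, {"slide": [0, -0.3, 0], "rot": [0, 0, 0], "grip": 0}, {"slide": [0, -0.2, 0], "rot": [0, 0, 0], "grip": 0}, {"slide": [0, 0, 0], "rot": [0, 0, 0], "grip": 0}, {"slide": [0, 0, 0], "rot": [0, 0, 0], "grip": 0}])

```text
t: 27.6
tool_pos: [0.629, -0.0236, 0.0633]
tcp_rot: [2.194, -2.245, -0.003]
contact_force: [-4.8, -0.5, -1.2]
gripper_width: 0.0286
grasp_force: 59.9
```

Request:
apply_moves(targets=[{"slide": [0, 0, 0.08], "rot": [0, 0, 0], "grip": 0}, {"slide": [0, -0.3, 0.05], "rot": [0, 0, 0], "grip": 0}, {"slide": [0, -0.3, 0], "rot": [0, 0, 0], "grip": 0}, {"slide": [0, -0.3, 0], "rot": [0, 0, 0], "grip": 0}, {"slide": [0, -0.3, 0], "rot": [0, 0, 0], "grip": 0}, {"slide": [0, -0.2, 0], "rot": [0, 0, 0], "grip": 0}, {"slide": [0, 0, 0], "rot": [0, 0, 0], "grip": 0}, {"slide": [0, 0, 0], "rot": [0, 0, 0], "grip": 0}])

```text
t: 28.6
tool_pos: [0.639, -0.0241, 0.0631]
tcp_rot: [2.191, -2.241, -0.009]
contact_force: [-23.7, 4.3, 20.6]
gripper_width: 0.029
grasp_force: 62.4
```

Request:
apply_moves(targets=[{"slide": [0, -0.2, 0], "rot": [0, 0, 0], "grip": 0}, {"slide": [0, 0.4, -0.1], "rot": [0, 0, 0], "grip": 0}, {"slide": [0, 0.2, -0.1], "rot": [0, 0, 0], "grip": 0.2}, {"slide": [0, 0, 0], "rot": [0, 0, 0], "grip": 0.5}, {"slide": [0, 0, 0], "rot": [0, 0, 0], "grip": 0.52}, {"slide": [0, 0, -1.5], "rot": [0, 0, 0], "grip": 0.52}, {"slide": [0, 0, -4], "rot": [0, 0, 0], "grip": 0.6}, {"slide": [0, 3, -5], "rot": [0, 0, 0], "grip": 1}])

```text
t: 29.6
tool_pos: [0.6116, -0.0228, 0.1708]
tcp_rot: [2.197, -2.245, 0.001]
contact_force: [0.6, -0.0, 0.7]
gripper_width: 0.0678
grasp_force: 0.0
```

Request:
apply_moves(targets=[{"slide": [4, 2, 0], "rot": [0, 0, 0], "grip": 1}, {"slide": [5, 3, 0], "rot": [0, 0, 0], "grip": 1}, {"slide": [5, 3, 0], "rot": [0, 0, 0], "grip": 1}, {"slide": [5, 3, 0], "rot": [0, 0, 0], "grip": 1}, {"slide": [5, 3, 0], "rot": [0, 0, 0], "grip": 1}, {"slide": [3, 1, 0], "rot": [0, 0, 0], "grip": 1}, {"slide": [0, 0, 0], "rot": [0, 0, 0], "grip": 1}, {"slide": [0, 0, 0], "rot": [0, 0, 0], "grip": 1}])

```text
t: 30.6
tool_pos: [0.4552, -0.2895, 0.1704]
tcp_rot: [-2.196, 2.246, -0.002]
contact_force: [-0.3, 0.1, 0.1]
gripper_width: 0.0855
grasp_force: 0.0
```

Run:
```python
from h import *
for n in("scene","top"):
    im=arm.snapshot(n);cv2.imwrite(f"pics/{n}8.png",im[:,:,::-1])
    for z in(.004,.040):
        for o in cards(n,im,z): print(n,z,np.round(o,2)[[0,1,2,3,4]])
goto(457,-297,27,-.012)
```

```text
scene 0.004 [ 4.7030e+02 -3.1038e+02 -2.0000e-02  9.7240e+01  7.0080e+01]
scene 0.004 [647.66  30.83   1.55 249.18 101.14]
scene 0.04 [ 4.8089e+02 -2.8630e+02 -2.0000e-02  9.4150e+01  6.7850e+01]
scene 0.04 [652.6   44.06   1.55 241.26  97.92]
top 0.004 [666.86  97.13   1.55 155.34 102.59]
top 0.04 [656.62  91.29   1.55 150.55  99.43]
t 30.7 pos [ 455.3 -288.8  170. ] F [ 0.  -0.1 -0.3] w 85.4 q [-0.2   0.2  -0.39  0.   -0.98  0.18]
 rot [-0.001 -0.    -0.009] slide cm [ 0.82 -0.18 14.3 ]
```

Request:
apply_moves(targets=[{"slide": [0.8, -0.2, 2], "rot": [0, 0, -0.008], "grip": 1}, {"slide": [0, 0, 2.5], "rot": [0, 0, 0], "grip": 1}, {"slide": [0, 0, 2.5], "rot": [0, 0, 0], "grip": 1}, {"slide": [0, 0, 2.5], "rot": [0, 0, 0], "grip": 1}, {"slide": [0, 0, 2.5], "rot": [0, 0, 0], "grip": 1}, {"slide": [0, 0, 1.4], "rot": [0, 0, 0], "grip": 1}, {"slide": [0, 0, 0.9], "rot": [0, 0, 0], "grip": 1}, {"slide": [0, 0, 0], "rot": [0, 0, 0], "grip": 1}])

```text
t: 31.7
tool_pos: [0.4566, -0.2972, 0.0263]
tcp_rot: [2.206, -2.236, -0.001]
contact_force: [0.5, 0.0, 0.1]
gripper_width: 0.0855
grasp_force: 0.0
```

Request:
apply_moves(targets=[{"slide": [0, 0, 0], "rot": [0, 0, 0], "grip": 0.3}, {"slide": [0, 0, 0], "rot": [0, 0, 0], "grip": 0.2}, {"slide": [0, 0, 0], "rot": [0, 0, 0], "grip": 0}, {"slide": [0, 0, 0], "rot": [0, 0, 0], "grip": 0}, {"slide": [0, 0, 0], "rot": [0, 0, 0], "grip": 0}, {"slide": [0, 0, 0], "rot": [0, 0, 0], "grip": 0}, {"slide": [0, 0, 0], "rot": [0, 0, 0], "grip": 0}, {"slide": [0, 0, -1], "rot": [0, 0, 0], "grip": 0}])

```text
t: 32.7
tool_pos: [0.4557, -0.2972, 0.0361]
tcp_rot: [2.205, -2.237, -0.003]
contact_force: [-0.9, -0.2, -2.5]
gripper_width: 0.0286
grasp_force: 59.6
```

Request:
apply_moves(targets=[{"slide": [0, 0, -2], "rot": [0, 0, 0], "grip": 0}, {"slide": [0, 0, -3], "rot": [0, 0, 0], "grip": 0}, {"slide": [0, 0, -2], "rot": [0, 0, 0], "grip": 0}, {"slide": [-2, 0, 0], "rot": [0, 0, 0.009], "grip": 0}, {"slide": [-4, 0, 0], "rot": [0, 0, 0], "grip": 0}, {"slide": [-4, 0, 0], "rot": [0, 0, 0], "grip": 0}, {"slide": [-4, 0, 0], "rot": [0, 0, 0], "grip": 0}, {"slide": [-4, 0, 0], "rot": [0, 0, 0], "grip": 0}])

```text
t: 33.7
tool_pos: [0.4602, -0.1163, 0.1068]
tcp_rot: [-2.195, 2.247, 0.0]
contact_force: [0.6, 0.2, -1.8]
gripper_width: 0.029
grasp_force: 59.7
```

```bash
python3 -c "
from h import *
goto(592,-106.5,69,-0.021)"
```

```text
t 33.7 pos [ 460.2 -116.3  106.8] F [ 0.6  0.2 -1.8] w 29.0 q [ 0.17  0.17 -0.6  -0.   -0.79 -0.19]
 rot [-0.     0.    -0.002] slide cm [ -1.25 -13.16   3.78]
```

Request:
apply_moves(targets=[{"slide": [-0.2, -2.2, 0], "rot": [0, 0, 0], "grip": 0}, {"slide": [-0.2, -2.2, 0], "rot": [0, 0, 0], "grip": 0}, {"slide": [-0.2, -2.2, 0], "rot": [0, 0, 0], "grip": 0}, {"slide": [-0.2, -2.2, 0], "rot": [0, 0, 0], "grip": 0}, {"slide": [-0.2, -2.2, 0.8], "rot": [0, 0, 0], "grip": 0}, {"slide": [-0.18, -2.1, 0.9], "rot": [0, 0, 0], "grip": 0}, {"slide": [0, 0, 1.5], "rot": [0, 0, 0], "grip": 0}, {"slide": [0, 0, 0.5], "rot": [0, 0, 0], "grip": 0}])

```text
t: 34.7
tool_pos: [0.5902, -0.1088, 0.0682]
tcp_rot: [2.194, -2.246, -0.003]
contact_force: [-0.0, 0.2, -3.2]
gripper_width: 0.0287
grasp_force: 59.8
```

Run:
```python
from h import *
goto(637,-107,63,-0.021)
im=arm.snapshot("top")
cv2.imwrite("pics/c9.png",cv2.resize(im[140:215,285:385,::-1],None,fx=7,fy=7,interpolation=cv2.INTER_CUBIC))
```

```text
t 34.7 pos [ 590.2 -108.8   68.2] F [-0.   0.2 -3.2] w 28.7 q [ 0.14  0.41 -0.37 -0.   -0.8  -0.17]
 rot [ 0.003  0.    -0.003] slide cm [-0.27 -4.68  0.52]
```

View pics/c9.png

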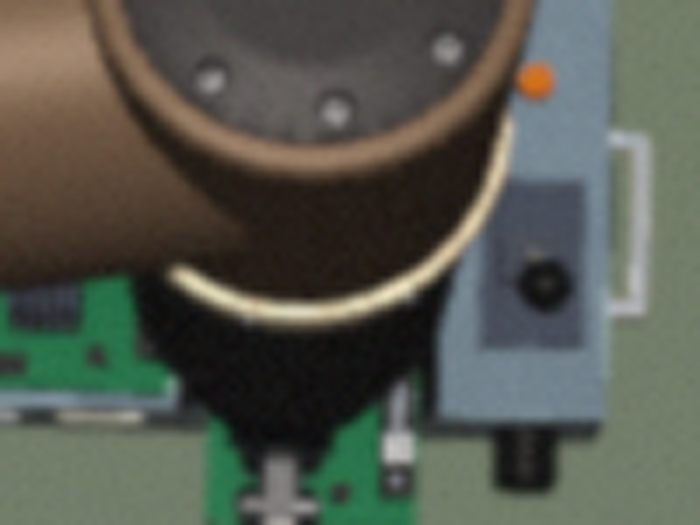

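The card's right edge is at u≈417 with the guide face at about 423, and the left gap is about 15 px, so I'll shift it +1.3 mm in y and press.

Request:
apply_moves(targets=[{"slide": [-0.13, 0, 0.2], "rot": [0, 0, 0], "grip": 0}, {"slide": [0, 0, 0.3], "rot": [0, 0, 0], "grip": 0}, {"slide": [0, 0, 0.15], "rot": [0, 0, 0], "grip": 0}, {"slide": [0, 0, 0], "rot": [0, 0, 0], "grip": 0}, {"slide": [0, -0.4, 0], "rot": [0, 0, 0], "grip": 0}, {"slide": [0, -0.5, 0], "rot": [0, 0, 0], "grip": 0}, {"slide": [0, -0.5, 0], "rot": [0, 0, 0], "grip": 0}, {"slide": [0, -0.5, 0], "rot": [0, 0, 0], "grip": 0}])

```text
t: 35.75
tool_pos: [0.611, -0.108, 0.0632]
tcp_rot: [2.195, -2.247, -0.0]
contact_force: [-3.9, 0.4, 4.7]
gripper_width: 0.0288
grasp_force: 60.7
```

Request:
apply_moves(targets=[{"slide": [0, -0.3, 0.05], "rot": [0, 0, 0], "grip": 0}, {"slide": [0, -0.3, 0], "rot": [0, 0, 0], "grip": 0}, {"slide": [0, -0.3, 0], "rot": [0, 0, 0], "grip": 0}, {"slide": [0, -0.3, 0], "rot": [0, 0, 0], "grip": 0}, {"slide": [0, -0.3, 0], "rot": [0, 0, 0], "grip": 0}, {"slide": [0, -0.2, 0], "rot": [0, 0, 0], "grip": 0}, {"slide": [0, 0, 0], "rot": [0, 0, 0], "grip": 0}, {"slide": [0, 0, 0], "rot": [0, 0, 0], "grip": 0}])

```text
t: 36.75
tool_pos: [0.6244, -0.1089, 0.0632]
tcp_rot: [2.191, -2.244, -0.006]
contact_force: [-17.9, -0.1, 18.8]
gripper_width: 0.0291
grasp_force: 62.3
```

Request:
apply_moves(targets=[{"slide": [0, 0, -0.05], "rot": [0, 0, 0], "grip": 0}, {"slide": [0, -0.3, 0], "rot": [0, 0, 0], "grip": 0}, {"slide": [0, -0.3, 0], "rot": [0, 0, 0], "grip": 0}, {"slide": [0, -0.3, 0], "rot": [0, 0, 0], "grip": 0}, {"slide": [0, -0.3, 0], "rot": [0, 0, 0], "grip": 0}, {"slide": [0, -0.3, 0], "rot": [0, 0, 0], "grip": 0}, {"slide": [0, 0, 0], "rot": [0, 0, 0], "grip": 0}, {"slide": [0, 0, 0], "rot": [0, 0, 0], "grip": 0}])

```text
t: 37.75
tool_pos: [0.6373, -0.1092, 0.0633]
tcp_rot: [2.189, -2.243, -0.01]
contact_force: [-23.5, 2.4, 20.9]
gripper_width: 0.0285
grasp_force: 62.6
```

Request:
apply_moves(targets=[{"slide": [0, -0.2, 0], "rot": [0, 0, 0], "grip": 0}, {"slide": [0, 0.4, -0.1], "rot": [0, 0, 0], "grip": 0}, {"slide": [0, 0.2, -0.1], "rot": [0, 0, 0], "grip": 0.2}, {"slide": [0, 0, 0], "rot": [0, 0, 0], "grip": 0.5}, {"slide": [0, 0, 0], "rot": [0, 0, 0], "grip": 0.52}, {"slide": [0, 0, -1.5], "rot": [0, 0, 0], "grip": 0.52}, {"slide": [0, 0, -4], "rot": [0, 0, 0], "grip": 0.4}, {"slide": [0, 4, -4.5], "rot": [0, 0, 0], "grip": 0}])

```text
t: 38.75
tool_pos: [0.6004, -0.1075, 0.1665]
tcp_rot: [-2.196, 2.246, -0.002]
contact_force: [0.2, 0.2, 0.7]
gripper_width: 0.0169
grasp_force: 0.0
```

Request:
apply_moves(targets=[{"slide": [2, 5, 0], "rot": [0, 0, 0], "grip": 0}, {"slide": [0, 5, 0], "rot": [0, 0, 0], "grip": 0}, {"slide": [0, 5, 0], "rot": [0, 0, 0], "grip": 0}, {"slide": [0, 4, 0], "rot": [0, 0, 0], "grip": 0}, {"slide": [0, 0, 0], "rot": [0, 0, 0], "grip": 0}, {"slide": [0, 0, 0], "rot": [0, 0, 0], "grip": 0}, {"slide": [0, 0, 0], "rot": [0, 0, 0], "grip": 0}, {"slide": [0, 0, 0], "rot": [0, 0, 0], "grip": 0}])

```text
t: 39.75
tool_pos: [0.4089, -0.1231, 0.1648]
tcp_rot: [2.195, -2.247, -0.0]
contact_force: [0.1, 0.7, -0.3]
gripper_width: 0.0001
grasp_force: 0.0
```

Run:
```python
from h import *
for n in("scene","top"):
    im=arm.snapshot(n);cv2.imwrite(f"pics/{n}10.png",im[:,:,::-1])
    for o in cards(n,im,.04): print(n,np.round(o,2)[[0,1,2,3,4]])
im=cv2.imread("pics/top10.png")
cv2.imwrite("pics/c10.png",cv2.resize(im[130:210,200:380],None,fx=4.4,fy=4.4,interpolation=cv2.INTER_CUBIC))
goto(560,-140,150,-.021)
```

```text
scene [651.71   1.88   1.55 325.88  97.92]
top [654.99   6.09   1.55 321.14  99.11]
t 39.85 pos [ 408.7 -123.2  164.7] F [-0.6 -0.  -0.2] w -0.1 q [ 0.17  0.02 -0.62  0.   -0.93 -0.2 ]
 rot [ 0.001 -0.    -0.002] slide cm [  1.36 -15.17   1.47]
```

View pics/c10.png

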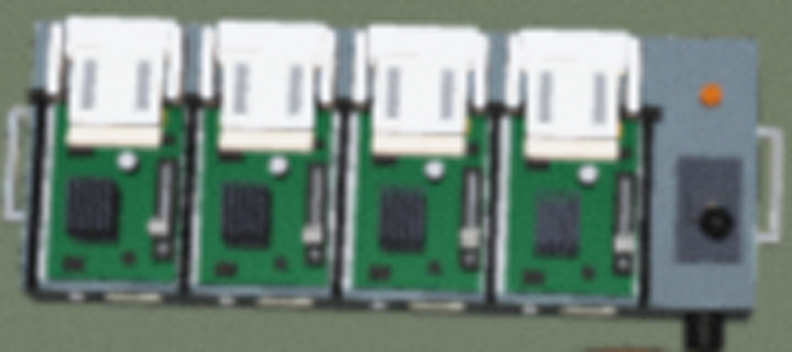

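All four cards look home with sliders near their start positions. Now I'll push the sliders with shut fingers, starting with bay 1.

Request:
apply_moves(targets=[{"slide": [0.5, -3, 0], "rot": [0, 0, 0], "grip": 0}, {"slide": [0.5, -3.5, 0], "rot": [0, 0, 0], "grip": 0}, {"slide": [0.5, -3.5, 1], "rot": [0, 0, 0], "grip": 0}, {"slide": [0.5, -3.5, 2], "rot": [0, 0, 0], "grip": 0}, {"slide": [0.2, -3, 2], "rot": [0, 0, 0], "grip": 0}, {"slide": [0, -2, 2.5], "rot": [0, 0, 0], "grip": 0}, {"slide": [0, 0, 2.4], "rot": [0, 0, 0], "grip": 0}, {"slide": [0, 0, 0], "rot": [0, 0, 0], "grip": 0}])

```text
t: 40.85
tool_pos: [0.5913, -0.1495, 0.0634]
tcp_rot: [2.193, -2.245, -0.006]
contact_force: [-0.2, 1.0, 1.3]
gripper_width: 0.0002
grasp_force: 0.0
```

Request:
apply_moves(targets=[{"slide": [0, -0.3, 0], "rot": [0, 0, 0], "grip": 0}, {"slide": [0, -0.3, 0], "rot": [0, 0, 0], "grip": 0}, {"slide": [0, -0.3, 0], "rot": [0, 0, 0], "grip": 0}, {"slide": [0, -0.3, 0], "rot": [0, 0, 0], "grip": 0}, {"slide": [0, -0.3, 0], "rot": [0, 0, 0], "grip": 0}, {"slide": [0, -0.3, 0], "rot": [0, 0, 0], "grip": 0}, {"slide": [0, -0.2, 0], "rot": [0, 0, 0], "grip": 0}, {"slide": [0, 0, 0], "rot": [0, 0, 0], "grip": 0}])

```text
t: 41.85
tool_pos: [0.6129, -0.1499, 0.066]
tcp_rot: [-2.196, 2.247, -0.0]
contact_force: [-0.6, 1.0, 1.0]
gripper_width: 0.0002
grasp_force: 0.4
```

Request:
apply_moves(targets=[{"slide": [0, -0.2, 0], "rot": [0, 0, 0], "grip": 0}, {"slide": [0, -0.2, 0], "rot": [0, 0, 0], "grip": 0}, {"slide": [0, -0.2, 0], "rot": [0, 0, 0], "grip": 0}, {"slide": [0, -0.2, 0], "rot": [0, 0, 0], "grip": 0}, {"slide": [0, -0.2, 0], "rot": [0, 0, 0], "grip": 0}, {"slide": [0, 0, 0], "rot": [0, 0, 0], "grip": 0}, {"slide": [0, 0, 0], "rot": [0, 0, 0], "grip": 0}, {"slide": [0, 0, 0], "rot": [0, 0, 0], "grip": 0}])

```text
t: 42.85
tool_pos: [0.6229, -0.1501, 0.066]
tcp_rot: [-2.196, 2.247, -0.0]
contact_force: [-0.5, 0.2, 0.6]
gripper_width: -0.0
grasp_force: 0.1
```

Run:
```python
from h import *
im=arm.snapshot("scene");cv2.imwrite("pics/s11.png",im[:,:,::-1])
u,v=proj("scene",[.62,-.15,.06]).astype(int);print(u,v)
cv2.imwrite("pics/c11.png",cv2.resize(im[v-50:v+50,u-60:u+60,::-1],None,fx=6,fy=6,interpolation=cv2.INTER_CUBIC))
```

```text
263 242
```

View pics/c11.png

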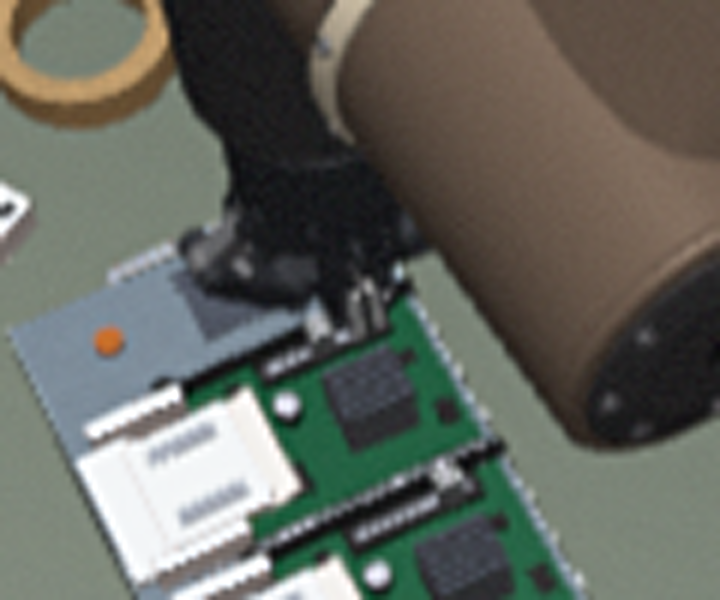

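The crop shows the bay 1 knob at (318,325), mid-slot with the fingers right behind it, so it is moving. I'll continue.

Request:
apply_moves(targets=[{"slide": [0, -0.2, 0], "rot": [0, 0, 0], "grip": 0}, {"slide": [0, -0.2, 0], "rot": [0, 0, 0], "grip": 0}, {"slide": [0, -0.2, 0], "rot": [0, 0, 0], "grip": 0}, {"slide": [0, -0.2, 0], "rot": [0, 0, 0], "grip": 0}, {"slide": [0, -0.2, 0], "rot": [0, 0, 0], "grip": 0}, {"slide": [0, 0, 0], "rot": [0, 0, 0], "grip": 0}, {"slide": [0, 0, 0], "rot": [0, 0, 0], "grip": 0}, {"slide": [0, 0, 0], "rot": [0, 0, 0], "grip": 0}])

```text
t: 43.9
tool_pos: [0.633, -0.1503, 0.0661]
tcp_rot: [-2.196, 2.247, -0.0]
contact_force: [-0.0, 0.0, 0.6]
gripper_width: -0.0003
grasp_force: 0.1
```

Request:
apply_moves(targets=[{"slide": [0, -0.2, 0], "rot": [0, 0, 0], "grip": 0}, {"slide": [0, -0.2, 0], "rot": [0, 0, 0], "grip": 0}, {"slide": [0, -0.2, 0], "rot": [0, 0, 0], "grip": 0}, {"slide": [0, -0.2, 0], "rot": [0, 0, 0], "grip": 0}, {"slide": [0, 0, 0], "rot": [0, 0, 0], "grip": 0}, {"slide": [0, 0, 0], "rot": [0, 0, 0], "grip": 0}, {"slide": [0, 0, 0], "rot": [0, 0, 0], "grip": 0}, {"slide": [0, 0, 0], "rot": [0, 0, 0], "grip": 0}])

```text
t: 44.9
tool_pos: [0.6408, -0.1505, 0.066]
tcp_rot: [-2.196, 2.247, -0.0]
contact_force: [-1.4, -0.6, 0.1]
gripper_width: -0.0003
grasp_force: 0.5
```

Request:
apply_moves(targets=[{"slide": [0, -0.2, 0], "rot": [0, 0, 0], "grip": 0}, {"slide": [0, -0.2, 0], "rot": [0, 0, 0], "grip": 0}, {"slide": [0, -0.2, 0], "rot": [0, 0, 0], "grip": 0}, {"slide": [0, 0, 0], "rot": [0, 0, 0], "grip": 0}, {"slide": [0, 0, 0], "rot": [0, 0, 0], "grip": 0}, {"slide": [0, 0, 0], "rot": [0, 0, 0], "grip": 0}, {"slide": [0, 0, 0], "rot": [0, 0, 0], "grip": 0}, {"slide": [0, 0, 0], "rot": [0, 0, 0], "grip": 0}])

```text
t: 45.9
tool_pos: [0.6425, -0.1509, 0.0656]
tcp_rot: [2.191, -2.244, -0.009]
contact_force: [-14.2, 1.7, 11.5]
gripper_width: -0.0001
grasp_force: 8.9
```

Bay 1's slider ran to the end stop (good). Next is bay 2.

Request:
apply_moves(targets=[{"slide": [0, 0.5, 0], "rot": [0, 0, 0], "grip": 0}, {"slide": [0, 0.3, -4], "rot": [0, 0, 0], "grip": 0}, {"slide": [-3, 2, 0], "rot": [0, 0, 0], "grip": 0}, {"slide": [-3, 1.8, 0], "rot": [0, 0, 0], "grip": 0}, {"slide": [-2.6, 0.5, 0], "rot": [0, 0, 0], "grip": 0}, {"slide": [0, 0, 2.5], "rot": [0, 0, 0], "grip": 0}, {"slide": [0, 0, 1.5], "rot": [0, 0, 0], "grip": 0}, {"slide": [0, 0, 0], "rot": [0, 0, 0], "grip": 0}])

```text
t: 46.9
tool_pos: [0.5973, -0.0638, 0.0648]
tcp_rot: [2.194, -2.246, -0.002]
contact_force: [-0.1, -1.1, -1.2]
gripper_width: 0.0001
grasp_force: 0.0
```

Request:
apply_moves(targets=[{"slide": [0, -0.3, 0], "rot": [0, 0, 0], "grip": 0}, {"slide": [0, -0.3, 0], "rot": [0, 0, 0], "grip": 0}, {"slide": [0, -0.3, 0], "rot": [0, 0, 0], "grip": 0}, {"slide": [0, -0.3, 0], "rot": [0, 0, 0], "grip": 0}, {"slide": [0, -0.3, 0], "rot": [0, 0, 0], "grip": 0}, {"slide": [0, -0.3, 0], "rot": [0, 0, 0], "grip": 0}, {"slide": [0, 0, 0], "rot": [0, 0, 0], "grip": 0}, {"slide": [0, 0, 0], "rot": [0, 0, 0], "grip": 0}])

```text
t: 47.9
tool_pos: [0.6159, -0.0639, 0.0659]
tcp_rot: [-2.196, 2.247, -0.0]
contact_force: [-0.2, -0.3, -0.4]
gripper_width: 0.0002
grasp_force: 0.0
```

Request:
apply_moves(targets=[{"slide": [0, -0.2, 0], "rot": [0, 0, 0], "grip": 0}, {"slide": [0, -0.2, 0], "rot": [0, 0, 0], "grip": 0}, {"slide": [0, -0.2, 0], "rot": [0, 0, 0], "grip": 0}, {"slide": [0, -0.2, 0], "rot": [0, 0, 0], "grip": 0}, {"slide": [0, 0, 0], "rot": [0, 0, 0], "grip": 0}, {"slide": [0, 0, 0], "rot": [0, 0, 0], "grip": 0}, {"slide": [0, 0, 0], "rot": [0, 0, 0], "grip": 0}, {"slide": [0, 0, 0], "rot": [0, 0, 0], "grip": 0}])

```text
t: 48.9
tool_pos: [0.6208, -0.0643, 0.0656]
tcp_rot: [2.192, -2.245, -0.006]
contact_force: [-10.3, 2.6, 7.8]
gripper_width: -0.0003
grasp_force: 6.4
```

Request:
apply_moves(targets=[{"slide": [0, -0.2, 0], "rot": [0, 0, 0], "grip": 0}, {"slide": [0, -0.2, 0], "rot": [0, 0, 0], "grip": 0}, {"slide": [0, 0, 0], "rot": [0, 0, 0], "grip": 0}, {"slide": [0, 0, 0], "rot": [0, 0, 0], "grip": 0}, {"slide": [0, 0, 0], "rot": [0, 0, 0], "grip": 0}, {"slide": [0, 0, 0], "rot": [0, 0, 0], "grip": 0}, {"slide": [0, 0, 0], "rot": [0, 0, 0], "grip": 0}, {"slide": [0, 0, 0], "rot": [0, 0, 0], "grip": 0}])

```text
t: 49.9
tool_pos: [0.6215, -0.0646, 0.0654]
tcp_rot: [2.188, -2.242, -0.012]
contact_force: [-21.7, 3.9, 15.3]
gripper_width: -0.0002
grasp_force: 13.0
```

Bay 2's slider sticks at about 13 mm (faulty). Next is bay 3.

Request:
apply_moves(targets=[{"slide": [0, 0.8, 0], "rot": [0, 0, 0], "grip": 0}, {"slide": [0, 0.3, -4], "rot": [0, 0, 0], "grip": 0}, {"slide": [-3, 1, 0], "rot": [0, 0, 0], "grip": 0}, {"slide": [-3, 1, 0], "rot": [0, 0, 0], "grip": 0}, {"slide": [-2.5, 0, 0], "rot": [0, 0, 0], "grip": 0}, {"slide": [0, 0, 2.5], "rot": [0, 0, 0], "grip": 0}, {"slide": [0, 0, 1.5], "rot": [0, 0, 0], "grip": 0}, {"slide": [0, 0, 0], "rot": [0, 0, 0], "grip": 0}])

```text
t: 50.9
tool_pos: [0.5982, 0.0211, 0.0647]
tcp_rot: [2.194, -2.246, -0.001]
contact_force: [-1.1, -0.7, 0.5]
gripper_width: -0.0001
grasp_force: 0.0
```

Request:
apply_moves(targets=[{"slide": [0, -0.3, 0], "rot": [0, 0, 0], "grip": 0}, {"slide": [0, -0.3, 0], "rot": [0, 0, 0], "grip": 0}, {"slide": [0, -0.3, 0], "rot": [0, 0, 0], "grip": 0}, {"slide": [0, -0.3, 0], "rot": [0, 0, 0], "grip": 0}, {"slide": [0, -0.3, 0], "rot": [0, 0, 0], "grip": 0}, {"slide": [0, -0.3, 0], "rot": [0, 0, 0], "grip": 0}, {"slide": [0, -0.2, 0], "rot": [0, 0, 0], "grip": 0}, {"slide": [0, 0, 0], "rot": [0, 0, 0], "grip": 0}])

```text
t: 51.9
tool_pos: [0.6189, 0.021, 0.066]
tcp_rot: [-2.196, 2.247, -0.0]
contact_force: [-0.3, -0.2, 0.8]
gripper_width: -0.0002
grasp_force: 0.3
```

Request:
apply_moves(targets=[{"slide": [0, -0.2, 0], "rot": [0, 0, 0], "grip": 0}, {"slide": [0, -0.2, 0], "rot": [0, 0, 0], "grip": 0}, {"slide": [0, -0.2, 0], "rot": [0, 0, 0], "grip": 0}, {"slide": [0, -0.2, 0], "rot": [0, 0, 0], "grip": 0}, {"slide": [0, 0, 0], "rot": [0, 0, 0], "grip": 0}, {"slide": [0, 0, 0], "rot": [0, 0, 0], "grip": 0}, {"slide": [0, 0, 0], "rot": [0, 0, 0], "grip": 0}, {"slide": [0, 0, 0], "rot": [0, 0, 0], "grip": 0}])

```text
t: 52.9
tool_pos: [0.6268, 0.0208, 0.066]
tcp_rot: [-2.196, 2.247, -0.0]
contact_force: [0.4, -0.4, 0.2]
gripper_width: 0.0003
grasp_force: 0.0
```

Still moving freely at s≈18; I'll continue in small steps.

Request:
apply_moves(targets=[{"slide": [0, -0.2, 0], "rot": [0, 0, 0], "grip": 0}, {"slide": [0, -0.2, 0], "rot": [0, 0, 0], "grip": 0}, {"slide": [0, -0.2, 0], "rot": [0, 0, 0], "grip": 0}, {"slide": [0, -0.2, 0], "rot": [0, 0, 0], "grip": 0}, {"slide": [0, -0.2, 0], "rot": [0, 0, 0], "grip": 0}, {"slide": [0, 0, 0], "rot": [0, 0, 0], "grip": 0}, {"slide": [0, 0, 0], "rot": [0, 0, 0], "grip": 0}, {"slide": [0, 0, 0], "rot": [0, 0, 0], "grip": 0}])

```text
t: 53.9
tool_pos: [0.6369, 0.0206, 0.0661]
tcp_rot: [-2.196, 2.247, -0.0]
contact_force: [0.7, 0.0, -0.0]
gripper_width: -0.0001
grasp_force: 0.1
```

Request:
apply_moves(targets=[{"slide": [0, -0.2, 0], "rot": [0, 0, 0], "grip": 0}, {"slide": [0, -0.2, 0], "rot": [0, 0, 0], "grip": 0}, {"slide": [0, -0.2, 0], "rot": [0, 0, 0], "grip": 0}, {"slide": [0, -0.2, 0], "rot": [0, 0, 0], "grip": 0}, {"slide": [0, -0.2, 0], "rot": [0, 0, 0], "grip": 0}, {"slide": [0, -0.2, 0], "rot": [0, 0, 0], "grip": 0}, {"slide": [0, 0, 0], "rot": [0, 0, 0], "grip": 0}, {"slide": [0, 0, 0], "rot": [0, 0, 0], "grip": 0}])

```text
t: 54.9
tool_pos: [0.6458, 0.0202, 0.0657]
tcp_rot: [2.192, -2.244, -0.005]
contact_force: [-12.6, 4.3, 8.2]
gripper_width: 0.0002
grasp_force: 7.1
```

Request:
apply_moves(targets=[{"slide": [0, 0.6, 0], "rot": [0, 0, 0], "grip": 0}, {"slide": [0, 0.4, -4], "rot": [0, 0, 0], "grip": 0}, {"slide": [-3, 2, 0], "rot": [0, 0, 0], "grip": 0}, {"slide": [-3, 1.5, 0], "rot": [0, 0, 0], "grip": 0}, {"slide": [-2.3, 0.5, 0], "rot": [0, 0, 0], "grip": 0}, {"slide": [0, 0, 2.5], "rot": [0, 0, 0], "grip": 0}, {"slide": [0, 0, 1.5], "rot": [0, 0, 0], "grip": 0}, {"slide": [0, 0, 0], "rot": [0, 0, 0], "grip": 0}])

```text
t: 55.9
tool_pos: [0.6001, 0.1038, 0.0647]
tcp_rot: [2.194, -2.246, -0.001]
contact_force: [-0.4, 0.7, 0.3]
gripper_width: -0.0001
grasp_force: 0.0
```

Request:
apply_moves(targets=[{"slide": [0, -0.3, 0], "rot": [0, 0, 0], "grip": 0}, {"slide": [0, -0.3, 0], "rot": [0, 0, 0], "grip": 0}, {"slide": [0, -0.3, 0], "rot": [0, 0, 0], "grip": 0}, {"slide": [0, -0.3, 0], "rot": [0, 0, 0], "grip": 0}, {"slide": [0, -0.3, 0], "rot": [0, 0, 0], "grip": 0}, {"slide": [0, -0.3, 0], "rot": [0, 0, 0], "grip": 0}, {"slide": [0, -0.2, 0], "rot": [0, 0, 0], "grip": 0}, {"slide": [0, 0, 0], "rot": [0, 0, 0], "grip": 0}])

```text
t: 56.9
tool_pos: [0.6209, 0.104, 0.066]
tcp_rot: [-2.196, 2.247, -0.0]
contact_force: [-0.2, -0.0, 0.6]
gripper_width: 0.0002
grasp_force: 0.4
```

Request:
apply_moves(targets=[{"slide": [0, -0.2, 0], "rot": [0, 0, 0], "grip": 0}, {"slide": [0, -0.2, 0], "rot": [0, 0, 0], "grip": 0}, {"slide": [0, -0.2, 0], "rot": [0, 0, 0], "grip": 0}, {"slide": [0, -0.2, 0], "rot": [0, 0, 0], "grip": 0}, {"slide": [0, 0, 0], "rot": [0, 0, 0], "grip": 0}, {"slide": [0, 0, 0], "rot": [0, 0, 0], "grip": 0}, {"slide": [0, 0, 0], "rot": [0, 0, 0], "grip": 0}, {"slide": [0, 0, 0], "rot": [0, 0, 0], "grip": 0}])

```text
t: 57.9
tool_pos: [0.6287, 0.1038, 0.066]
tcp_rot: [-2.196, 2.247, -0.0]
contact_force: [0.0, 0.6, -0.8]
gripper_width: -0.0003
grasp_force: 0.0
```

Request:
apply_moves(targets=[{"slide": [0, -0.2, 0], "rot": [0, 0, 0], "grip": 0}, {"slide": [0, -0.2, 0], "rot": [0, 0, 0], "grip": 0}, {"slide": [0, -0.2, 0], "rot": [0, 0, 0], "grip": 0}, {"slide": [0, -0.2, 0], "rot": [0, 0, 0], "grip": 0}, {"slide": [0, 0, 0], "rot": [0, 0, 0], "grip": 0}, {"slide": [0, 0, 0], "rot": [0, 0, 0], "grip": 0}, {"slide": [0, 0, 0], "rot": [0, 0, 0], "grip": 0}, {"slide": [0, 0, 0], "rot": [0, 0, 0], "grip": 0}])

```text
t: 58.9
tool_pos: [0.6334, 0.1032, 0.0656]
tcp_rot: [2.192, -2.244, -0.005]
contact_force: [-13.3, 2.1, 8.2]
gripper_width: -0.0
grasp_force: 7.7
```

Request:
apply_moves(targets=[{"slide": [0, -0.2, 0], "rot": [0, 0, 0], "grip": 0}, {"slide": [0, -0.2, 0], "rot": [0, 0, 0], "grip": 0}, {"slide": [0, 0, 0], "rot": [0, 0, 0], "grip": 0}, {"slide": [0, 0, 0], "rot": [0, 0, 0], "grip": 0}, {"slide": [0, 0, 0], "rot": [0, 0, 0], "grip": 0}, {"slide": [0, 0, 0], "rot": [0, 0, 0], "grip": 0}, {"slide": [0, 0, 0], "rot": [0, 0, 0], "grip": 0}, {"slide": [0, 0, 0], "rot": [0, 0, 0], "grip": 0}])

```text
t: 59.9
tool_pos: [0.6342, 0.1028, 0.0654]
tcp_rot: [2.188, -2.241, -0.01]
contact_force: [-24.9, 5.2, 16.5]
gripper_width: 0.0004
grasp_force: 14.8
```

Request:
apply_moves(targets=[{"slide": [0, 0.8, 0], "rot": [0, 0, 0], "grip": 0}, {"slide": [0, 0.3, -4], "rot": [0, 0, 0], "grip": 0}, {"slide": [0, 3, -4], "rot": [0, 0, 0], "grip": 0.3}, {"slide": [0, 5, -2], "rot": [0, 0, 0], "grip": 0.6}, {"slide": [0, 5, 0], "rot": [0, 0, 0], "grip": 1}, {"slide": [0, 5, 0], "rot": [0, 0, 0], "grip": 1}, {"slide": [0, 0, 0], "rot": [0, 0, 0], "grip": 1}, {"slide": [0, 0, 0], "rot": [0, 0, 0], "grip": 1}])

```text
t: 60.9
tool_pos: [0.4506, 0.1085, 0.1668]
tcp_rot: [-2.195, 2.244, -0.001]
contact_force: [0.4, 0.1, 0.4]
gripper_width: 0.0854
grasp_force: 0.0
```

Run:
```python
from h import *
for n in("scene","top"):
    im=arm.snapshot(n);cv2.imwrite(f"pics/{n}12.png",im[:,:,::-1])
    for o in cards(n,im,.04): print(n,np.round(o,2)[[0,1,2,3,4]])
im=cv2.imread("pics/top12.png");b=cv2.imread("pics/scene12.png")
cv2.imwrite("pics/c12.png",cv2.resize(im[130:210,200:380],None,fx=4.4,fy=4.4,interpolation=cv2.INTER_CUBIC))
goto(642,143,66,-.021)
```

```text
scene [651.6    1.68   1.55 325.7   98.17]
top [655.04   5.24   1.55 321.97  98.98]
t 61.0 pos [450.8 108.3 166.2] F [ 0.3 -0.3  1.1] w 85.5 q [ 0.66  0.08 -0.55  0.   -0.94 -0.69]
 rot [-0.001  0.    -0.002] slide cm [ -3.87 -19.04  10.02]
```

View pics/c12.png

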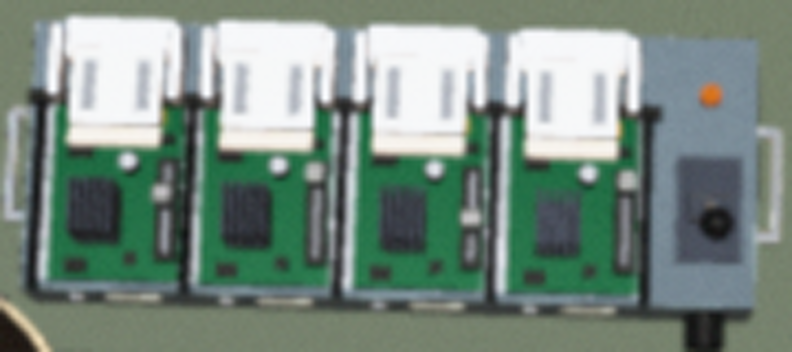

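The top view confirms bays 1 and 3 are at the far end, while bay 4 (162,192) and bay 2 (470,215) are stuck part-way. I'll pull the bay 4 card first.

Request:
apply_moves(targets=[{"slide": [-0.7, -3.2, 0], "rot": [0, 0, 0], "grip": 0.6}, {"slide": [-0.7, -3.2, 0], "rot": [0, 0, 0], "grip": 0.6}, {"slide": [-0.7, -3.2, 0], "rot": [0, 0, 0], "grip": 0.6}, {"slide": [-0.7, -3.2, 1], "rot": [0, 0, 0], "grip": 0.6}, {"slide": [-0.7, -3.2, 1], "rot": [0, 0, 0], "grip": 0.6}, {"slide": [-0.57, -3.0, 1.6], "rot": [0, 0, 0], "grip": 0.6}, {"slide": [0, 0, 1.5], "rot": [0, 0, 0], "grip": 0.6}, {"slide": [0, 0, 0.5], "rot": [0, 0, 0], "grip": 0.6}])

```text
t: 62.0
tool_pos: [0.6399, 0.1434, 0.1076]
tcp_rot: [2.192, -2.246, -0.002]
contact_force: [-0.9, -0.1, 0.7]
gripper_width: 0.0514
grasp_force: 0.0
```

Request:
apply_moves(targets=[{"slide": [0, 0, 1.5], "rot": [0, 0, 0], "grip": 0.6}, {"slide": [0, 0, 1.5], "rot": [0, 0, 0], "grip": 0.6}, {"slide": [0, 0, 1], "rot": [0, 0, 0], "grip": 0.6}, {"slide": [0, 0, 0.5], "rot": [0, 0, 0], "grip": 0.6}, {"slide": [0, 0, 0], "rot": [0, 0, 0], "grip": 0.6}, {"slide": [0, 0, 0], "rot": [0, 0, 0], "grip": 0.6}, {"slide": [0, 0, 0], "rot": [0, 0, 0], "grip": 0.6}, {"slide": [0, 0, 0], "rot": [0, 0, 0], "grip": 0.6}])

```text
t: 63.0
tool_pos: [0.6407, 0.1443, 0.0653]
tcp_rot: [-2.195, 2.246, -0.0]
contact_force: [-1.0, 0.7, 0.9]
gripper_width: 0.0512
grasp_force: 0.0
```

Request:
apply_moves(targets=[{"slide": [0, 0, 0], "rot": [0, 0, 0], "grip": 0.3}, {"slide": [0, 0, 0], "rot": [0, 0, 0], "grip": 0}, {"slide": [0, 0, 0], "rot": [0, 0, 0], "grip": 0}, {"slide": [0, 0, 0], "rot": [0, 0, 0], "grip": 0}, {"slide": [0, 0, 0], "rot": [0, 0, 0], "grip": 0}, {"slide": [0, 0, 0], "rot": [0, 0, 0], "grip": 0}, {"slide": [0, 0.3, 0], "rot": [0, 0, 0], "grip": 0}, {"slide": [0, 0.4, 0], "rot": [0, 0, 0], "grip": 0}])

```text
t: 64.0
tool_pos: [0.6355, 0.1449, 0.0656]
tcp_rot: [-2.194, 2.244, -0.003]
contact_force: [6.4, -1.3, 1.0]
gripper_width: 0.0286
grasp_force: 60.1
```

Request:
apply_moves(targets=[{"slide": [0, 0.6, 0], "rot": [0, 0, 0], "grip": 0}, {"slide": [0, 0.6, 0], "rot": [0, 0, 0], "grip": 0}, {"slide": [0, 0.7, 0], "rot": [0, 0, 0], "grip": 0}, {"slide": [0, 0.7, 0], "rot": [0, 0, 0], "grip": 0}, {"slide": [0, 0.7, 0], "rot": [0, 0, 0], "grip": 0}, {"slide": [0, 0.7, 0], "rot": [0, 0, 0], "grip": 0}, {"slide": [0, 0.3, 0], "rot": [0, 0, 0], "grip": 0}, {"slide": [0, 0, 0], "rot": [0, 0, 0], "grip": 0}])

```text
t: 65.0
tool_pos: [0.5904, 0.1456, 0.0655]
tcp_rot: [-2.196, 2.246, -0.0]
contact_force: [1.0, 1.1, 7.5]
gripper_width: 0.0284
grasp_force: 60.9
```

Run:
```python
from h import *
im=cv2.imread("pics/scene12.png");w=cv2.inRange(im,(185,200,200),(255,255,255))
P=plane("scene",[(358,398),(450,357),(491,424),(394,473)],.04)*1000;print(np.round(P,0).tolist(),P.mean(0))
goto(551,367,140,-.085)
```

```text
[[610.0, 272.0], [389.0, 296.0], [401.0, 450.0], [624.0, 429.0]] [505.97432523 361.83959968]
t 65.0 pos [590.4 145.6  65.5] F [1.  1.1 7.5] w 28.4 q [ 0.56  0.42 -0.35 -0.   -0.8  -0.59]
 rot [-0.001  0.     0.062] slide cm [-21.72   5.81  -7.45]
```

Request:
apply_moves(targets=[{"slide": [0, 0, -2], "rot": [0, 0, 0], "grip": 0}, {"slide": [0, 0, -3], "rot": [0, 0, 0], "grip": 0}, {"slide": [0, 0, -2.5], "rot": [0, 0, 0.065], "grip": 0}, {"slide": [-3.5, 1, 0], "rot": [0, 0, 0], "grip": 0}, {"slide": [-4.5, 1.2, 0], "rot": [0, 0, 0], "grip": 0}, {"slide": [-4.5, 1.2, 0], "rot": [0, 0, 0], "grip": 0}, {"slide": [-4.5, 1.2, 0], "rot": [0, 0, 0], "grip": 0}, {"slide": [-3.5, 1, 0], "rot": [0, 0, 0], "grip": 0}])

```text
t: 66.0
tool_pos: [0.5502, 0.355, 0.1379]
tcp_rot: [2.118, -2.313, -0.001]
contact_force: [-0.5, -0.2, -2.0]
gripper_width: 0.0284
grasp_force: 59.8
```

Request:
apply_moves(targets=[{"slide": [-1.2, 0.4, 0], "rot": [0, 0, 0], "grip": 0}, {"slide": [0, 0, 2], "rot": [0, 0, 0], "grip": 0}, {"slide": [0, 0, 2], "rot": [0, 0, 0], "grip": 0}, {"slide": [0, 0, 1.5], "rot": [0, 0, 0], "grip": 0}, {"slide": [0, 0, 0], "rot": [0, 0, 0], "grip": 0}, {"slide": [0, 0, 0], "rot": [0, 0, 0], "grip": 0}, {"slide": [0, 0, 0], "rot": [0, 0, 0], "grip": 0}, {"slide": [0, 0, 0], "rot": [0, 0, 0], "grip": 0}])

```text
t: 67.0
tool_pos: [0.5501, 0.367, 0.0857]
tcp_rot: [-2.121, 2.316, 0.0]
contact_force: [0.2, -0.2, -2.7]
gripper_width: 0.0287
grasp_force: 59.7
```

Run:
```python
from h import *
goto(549,367,34,-.088)
a=arm.snapshot("scene")
print([np.round(proj("scene",p),0) for p in[(.56,.36,.05)]])
for o in cards("scene",a,arm.state()["tool_pos"][2]-.0255): print(np.round(o,2))
```

```text
t 67.0 pos [550.1 367.   85.7] F [ 0.2 -0.2 -2.7] w 28.7 q [ 0.88  0.47 -0.21  0.   -0.89 -0.97]
 rot [-0.001  0.001 -0.   ] slide cm [0.01 0.11 5.17]
[array([402., 423.])]
[653.97 -30.08   1.55 239.68  95.92 645.72 -44.94 700.77  78.09]
[ 5.7189e+02  3.5057e+02 -8.0000e-02  7.6110e+01  6.7230e+01  5.5755e+02
  3.5969e+02  6.0394e+02  3.4897e+02]
```

Request:
apply_moves(targets=[{"slide": [0, 0.3, 1], "rot": [0, 0, 0], "grip": 0}, {"slide": [0, 0, 1.5], "rot": [0, 0, 0], "grip": 0}, {"slide": [0, 0, 1.3], "rot": [0, 0, 0], "grip": 0}, {"slide": [0, 0, 0.7], "rot": [0, 0, 0], "grip": 0}, {"slide": [0, 0, 0.4], "rot": [0, 0, 0], "grip": 0}, {"slide": [0, 0, 0.2], "rot": [0, 0, 0], "grip": 0}, {"slide": [0, 0, 0], "rot": [0, 0, 0], "grip": 0}, {"slide": [0, 0, 0], "rot": [0, 0, 0], "grip": 0}])

```text
t: 68.05
tool_pos: [0.5471, 0.3673, 0.0344]
tcp_rot: [-2.121, 2.316, 0.0]
contact_force: [1.1, 0.5, -2.2]
gripper_width: 0.0287
grasp_force: 59.7
```

Request:
apply_moves(targets=[{"slide": [0, 0, 0.1], "rot": [0, 0, 0], "grip": 0}, {"slide": [0, 0, 0], "rot": [0, 0, 0], "grip": 0.2}, {"slide": [0, 0, 0], "rot": [0, 0, 0], "grip": 0.5}, {"slide": [0, 0, 0], "rot": [0, 0, 0], "grip": 0.5}, {"slide": [0, 0, 0], "rot": [0, 0, 0], "grip": 0.5}, {"slide": [0, 0, -2], "rot": [0, 0, 0], "grip": 0.5}, {"slide": [0, 0, -4], "rot": [0, 0, 0], "grip": 0.6}, {"slide": [0, 0, -5], "rot": [0, 0, -0.065], "grip": 0.6}])

```text
t: 69.05
tool_pos: [0.5464, 0.3666, 0.143]
tcp_rot: [2.195, -2.244, 0.0]
contact_force: [1.1, 1.2, 1.0]
gripper_width: 0.0511
grasp_force: 0.0
```

Run:
```python
from h import *
goto(638.5,-23.5,65,-.021)
```

```text
t 69.05 pos [546.4 366.6 143. ] F [1.1 1.2 1. ] w 51.1 q [ 0.89  0.41 -0.16 -0.   -1.01 -0.91]
 rot [ 0.002 -0.002 -0.001] slide cm [ 38.8  -10.03   7.8 ]
```

Request:
apply_moves(targets=[{"slide": [3, -0.8, 0], "rot": [0, 0, 0], "grip": 0.6}, {"slide": [5, -1.3, 0], "rot": [0, 0, 0], "grip": 0.6}, {"slide": [5.5, -1.4, 0], "rot": [0, 0, 0], "grip": 0.6}, {"slide": [5.5, -1.4, 0], "rot": [0, 0, 0], "grip": 0.6}, {"slide": [5.5, -1.4, 0], "rot": [0, 0, 0], "grip": 0.6}, {"slide": [5.5, -1.4, 0], "rot": [0, 0, 0], "grip": 0.6}, {"slide": [5, -1.3, 0], "rot": [0, 0, 0], "grip": 0.6}, {"slide": [3.3, -0.9, 0], "rot": [0, 0, 0], "grip": 0.6}])

```text
t: 70.05
tool_pos: [0.6372, -0.0204, 0.143]
tcp_rot: [2.194, -2.248, 0.0]
contact_force: [0.5, 1.0, -0.4]
gripper_width: 0.0512
grasp_force: 0.0
```

Run:
```python
from h import *
goto(638.5,-23.5,65,-.021)
im=arm.snapshot("scene");cv2.imwrite("pics/s13.png",im[:,:,::-1])
for o in cards("scene",im,.008): print(np.round(o,2))
cv2.imwrite("pics/c13.png",cv2.resize(im[200:480,210:510,::-1],None,fx=2,fy=2))
```

```text
t 70.05 pos [637.2 -20.4 143. ] F [ 0.5  1.  -0.4] w 51.2 q [ 0.27  0.38 -0.21  0.   -0.99 -0.3 ]
 rot [-0.    -0.    -0.003] slide cm [ 0.3  -0.13  7.8 ]
[647.32 -19.15   1.55 183.25 100.56 639.07 -34.02 695.81  60.24]
[ 5.5935e+02  3.5132e+02 -7.0000e-02  9.4790e+01  6.7910e+01  5.4497e+02
  3.6038e+02  6.0088e+02  3.4854e+02]
```

View pics/c13.png

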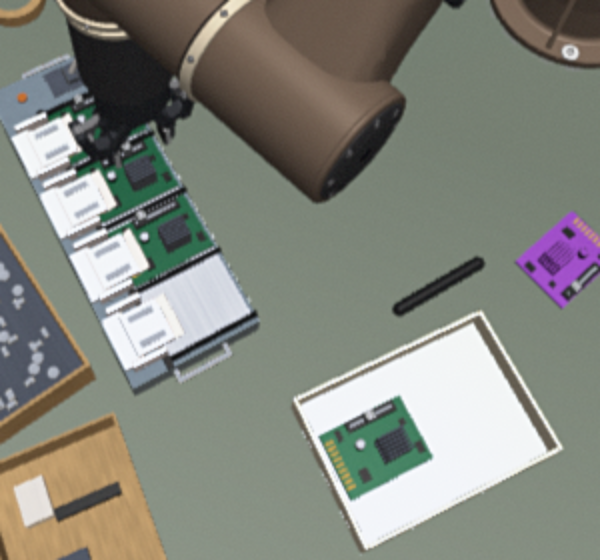

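The carton picture shows card 1 flat, sink up, at its far end, with plenty of room for the second. I'll grip and pull the bay 2 card.

Request:
apply_moves(targets=[{"slide": [0.3, -0.13, 1.8], "rot": [0, 0, 0], "grip": 0.6}, {"slide": [0, 0, 2], "rot": [0, 0, 0], "grip": 0.6}, {"slide": [0, 0, 2], "rot": [0, 0, 0], "grip": 0.6}, {"slide": [0, 0, 1.5], "rot": [0, 0, 0], "grip": 0.6}, {"slide": [0, 0, 0.5], "rot": [0, 0, 0], "grip": 0.6}, {"slide": [0, 0, 0], "rot": [0, 0, 0], "grip": 0.6}, {"slide": [0, 0, 0], "rot": [0, 0, 0], "grip": 0.6}, {"slide": [0, 0, 0], "rot": [0, 0, 0], "grip": 0.6}])

```text
t: 71.1
tool_pos: [0.6387, -0.021, 0.0658]
tcp_rot: [-2.195, 2.246, -0.001]
contact_force: [0.6, 0.2, 0.5]
gripper_width: 0.0513
grasp_force: 0.0
```

Request:
apply_moves(targets=[{"slide": [0, 0, 0], "rot": [0, 0, 0], "grip": 0.3}, {"slide": [0, 0, 0], "rot": [0, 0, 0], "grip": 0}, {"slide": [0, 0, 0], "rot": [0, 0, 0], "grip": 0}, {"slide": [0, 0, 0], "rot": [0, 0, 0], "grip": 0}, {"slide": [0, 0, 0], "rot": [0, 0, 0], "grip": 0}, {"slide": [0, 0, 0], "rot": [0, 0, 0], "grip": 0}, {"slide": [0, 0.3, 0], "rot": [0, 0, 0], "grip": 0}, {"slide": [0, 0.4, 0], "rot": [0, 0, 0], "grip": 0}])

```text
t: 72.1
tool_pos: [0.6335, -0.0206, 0.0657]
tcp_rot: [-2.194, 2.244, -0.004]
contact_force: [6.3, -0.9, 1.4]
gripper_width: 0.0285
grasp_force: 59.5
```

Request:
apply_moves(targets=[{"slide": [0, 0.6, 0], "rot": [0, 0, 0], "grip": 0}, {"slide": [0, 0.6, 0], "rot": [0, 0, 0], "grip": 0}, {"slide": [0, 0.7, 0], "rot": [0, 0, 0], "grip": 0}, {"slide": [0, 0.7, 0], "rot": [0, 0, 0], "grip": 0}, {"slide": [0, 0.7, 0], "rot": [0, 0, 0], "grip": 0}, {"slide": [0, 0.7, 0], "rot": [0, 0, 0], "grip": 0}, {"slide": [0, 0.3, 0], "rot": [0, 0, 0], "grip": 0}, {"slide": [0, 0, 0], "rot": [0, 0, 0], "grip": 0}])

```text
t: 73.1
tool_pos: [0.5883, -0.0198, 0.0656]
tcp_rot: [-2.196, 2.246, -0.001]
contact_force: [0.7, 0.3, 8.3]
gripper_width: 0.0284
grasp_force: 60.5
```

Run:
```python
from h import *
goto(444,376,140,-.085)
```

```text
t 73.1 pos [588.3 -19.8  65.6] F [0.7 0.3 8.3] w 28.4 q [ 0.3   0.39 -0.4   0.   -0.78 -0.32]
 rot [-0.001  0.     0.062] slide cm [-38.21  17.74  -7.44]
```

Request:
apply_moves(targets=[{"slide": [0, 0, -2], "rot": [0, 0, 0], "grip": 0}, {"slide": [0, 0, -3], "rot": [0, 0, 0], "grip": 0}, {"slide": [0, 0, -2.5], "rot": [0, 0, 0.065], "grip": 0}, {"slide": [-2.5, 1.2, 0], "rot": [0, 0, 0], "grip": 0}, {"slide": [-4, 1.9, 0], "rot": [0, 0, 0], "grip": 0}, {"slide": [-4, 1.9, 0], "rot": [0, 0, 0], "grip": 0}, {"slide": [-4, 1.9, 0], "rot": [0, 0, 0], "grip": 0}, {"slide": [-4, 1.9, 0], "rot": [0, 0, 0], "grip": 0}])

```text
t: 74.1
tool_pos: [0.5138, 0.172, 0.1383]
tcp_rot: [2.117, -2.314, -0.003]
contact_force: [1.3, 0.9, -2.5]
gripper_width: 0.0286
grasp_force: 59.8
```

Request:
apply_moves(targets=[{"slide": [-4, 1.9, 0], "rot": [0, 0, 0], "grip": 0}, {"slide": [-4, 1.9, 0], "rot": [0, 0, 0], "grip": 0}, {"slide": [-4, 1.9, 0], "rot": [0, 0, 0], "grip": 0}, {"slide": [-4, 1.9, 0], "rot": [0, 0, 0], "grip": 0}, {"slide": [-3, 1.2, 0], "rot": [0, 0, 0], "grip": 0}, {"slide": [0, 0, 2], "rot": [0, 0, 0], "grip": 0}, {"slide": [0, 0, 2], "rot": [0, 0, 0], "grip": 0}, {"slide": [0, 0, 1], "rot": [0, 0, 0], "grip": 0}])

```text
t: 75.1
tool_pos: [0.444, 0.3669, 0.0875]
tcp_rot: [2.117, -2.313, 0.001]
contact_force: [-0.6, -0.5, -1.9]
gripper_width: 0.0282
grasp_force: 59.7
```

Run:
```python
from h import *
goto(442,376,34.3,-.088)
a=arm.snapshot("scene")
for z in(.008,arm.state()["tool_pos"][2]-.0255):
  for o in cards("scene",a,z): print(z,np.round(o,2))
```

```text
t 75.1 pos [444.  366.9  87.5] F [-0.6 -0.5 -1.9] w 28.2 q [ 1.03  0.35 -0.4  -0.   -0.82 -1.12]
 rot [ 0.004 -0.005 -0.001] slide cm [-0.89  0.28  5.32]
0.008 [ 645.14 -140.96    3.13   99.78   75.48  660.02 -149.19  645.14 -140.96]
0.008 [648.07  34.7   -0.    99.86  72.63 633.09  42.73 695.81  60.24]
0.008 [ 4.4164e+02  3.4259e+02 -9.0000e-02  9.6920e+01  7.0930e+01  4.2739e+02
  3.5186e+02  4.8226e+02  3.3748e+02]
0.008 [ 5.5662e+02  3.5162e+02 -7.0000e-02  1.0060e+02  6.7720e+01  5.4219e+02
  3.6061e+02  6.0082e+02  3.4865e+02]
0.06135532952752183 [ 652.62 -113.16    3.13   95.06   71.91  667.5  -121.39  652.62 -113.16]
0.06135532952752183 [655.41  54.2   -0.    95.14  69.2  640.42  62.22 700.89  78.53]
0.06135532952752183 [ 4.5874e+02  3.4753e+02 -9.0000e-02  9.2330e+01  6.7580e+01  4.4449e+02
  3.5680e+02  4.9743e+02  3.4266e+02]
0.06135532952752183 [ 5.6828e+02  3.5614e+02 -7.0000e-02  9.5840e+01  6.4520e+01  5.5385e+02
  3.6513e+02  6.1039e+02  3.5331e+02]
```

Request:
apply_moves(targets=[{"slide": [-0.5, 0.4, 1], "rot": [0, 0, 0], "grip": 0}, {"slide": [0, 0, 1.5], "rot": [0, 0, 0], "grip": 0}, {"slide": [0, 0, 1.4], "rot": [0, 0, 0], "grip": 0}, {"slide": [0, 0, 0.8], "rot": [0, 0, 0], "grip": 0}, {"slide": [0, 0, 0.4], "rot": [0, 0, 0], "grip": 0}, {"slide": [0, 0, 0.3], "rot": [0, 0, 0], "grip": 0}, {"slide": [0, 0, 0], "rot": [0, 0, 0], "grip": 0}, {"slide": [0, 0, 0], "rot": [0, 0, 0], "grip": 0}])

```text
t: 76.15
tool_pos: [0.4425, 0.3746, 0.0364]
tcp_rot: [-2.121, 2.316, 0.0]
contact_force: [1.0, 0.4, -2.2]
gripper_width: 0.0283
grasp_force: 59.7
```

Request:
apply_moves(targets=[{"slide": [0, 0.15, 0.15], "rot": [0, 0, 0], "grip": 0}, {"slide": [0, 0, 0.15], "rot": [0, 0, 0], "grip": 0}, {"slide": [0, 0, 0], "rot": [0, 0, 0], "grip": 0.2}, {"slide": [0, 0, 0], "rot": [0, 0, 0], "grip": 0.45}, {"slide": [0, 0, 0], "rot": [0, 0, 0], "grip": 0.46}, {"slide": [0, 0, -2], "rot": [0, 0, 0], "grip": 0.46}, {"slide": [0, 0, -4], "rot": [0, 0, 0], "grip": 0.3}, {"slide": [0, 0, -6], "rot": [0, 0, -0.065], "grip": 0}])

```text
t: 77.15
tool_pos: [0.4403, 0.3736, 0.1527]
tcp_rot: [2.194, -2.243, 0.001]
contact_force: [0.5, 0.6, -0.2]
gripper_width: 0.0083
grasp_force: 0.0
```

Request:
apply_moves(targets=[{"slide": [4, 0, 0], "rot": [0, 0, 0], "grip": 0}, {"slide": [5, 0, 0], "rot": [0, 0, 0], "grip": 0}, {"slide": [5, 0, 0], "rot": [0, 0, 0], "grip": 0}, {"slide": [5, 0, 0], "rot": [0, 0, 0], "grip": 0}, {"slide": [5, 0, 0], "rot": [0, 0, 0], "grip": 0}, {"slide": [5, 0, 0], "rot": [0, 0, 0], "grip": 0}, {"slide": [5, 0, 0], "rot": [0, 0, 0], "grip": 0}, {"slide": [5, 0, 0], "rot": [0, 0, 0], "grip": 0}])

```text
t: 78.15
tool_pos: [0.4319, -0.0168, 0.1534]
tcp_rot: [-2.196, 2.246, -0.001]
contact_force: [2.1, -0.1, 0.6]
gripper_width: 0.0002
grasp_force: 0.0
```

Run:
```python
from h import *
for n in("scene","top"):
    im=arm.snapshot(n);cv2.imwrite(f"pics/{n}14.png",im[:,:,::-1])
    for z in(.008,.04):
        for o in cards(n,im,z): print(n,z,np.round(o,2)[:5])
a=cv2.imread("pics/scene14.png")[180:480,190:510];b=cv2.imread("pics/top14.png")[130:210,200:380]
a=cv2.resize(a,None,fx=1.25,fy=1.25,interpolation=cv2.INTER_CUBIC);b=cv2.resize(b,(396,176),interpolation=cv2.INTER_CUBIC)
o=np.zeros((375,796,3),np.uint8);o[:,:400]=a;o[:176,400:]=b;cv2.imwrite("pics/c14.png",o)
im=cv2.imread("pics/top14.png");g=cv2.cvtColor(im,cv2.COLOR_BGR2GRAY)
c=proj("top",[.63,-.2,.084]).astype(int);w=g[c[1]-12:c[1]+12,c[0]-12:c[0]+12]<35
ys,xs=np.nonzero(w);print("ball",np.round(ray("top",xs.mean()+c[0]-12,ys.mean()+c[1]-12,.084)*1000,1),w.sum())
goto(590,-200,150,-.021)
```

```text
scene 0.008 [ 645.14 -140.96    3.13   99.78   75.48]
scene 0.008 [6.4810e+02 3.5260e+01 1.0000e-02 1.0056e+02 7.2710e+01]
scene 0.008 [ 5.0593e+02  3.5327e+02 -7.0000e-02  2.0156e+02  7.1330e+01]
scene 0.04 [ 649.63 -124.29    3.13   96.95   73.34]
scene 0.04 [6.525e+02 4.694e+01 1.000e-02 9.771e+01 7.065e+01]
scene 0.04 [ 5.1436e+02  3.5593e+02 -7.0000e-02  1.9585e+02  6.9310e+01]
top 0.008 [ 6.6122e+02 -1.2281e+02  1.0000e-02  1.0014e+02  7.1900e+01]
top 0.008 [664.8   53.23  -3.13 100.29  69.8 ]
top 0.008 [ 5.3463e+02  3.5521e+02 -4.0000e-02  1.5201e+02  7.1060e+01]
top 0.04 [ 6.5224e+02 -1.2198e+02  1.0000e-02  9.7390e+01  6.9920e+01]
top 0.04 [655.73  49.23  -3.13  97.53  67.88]
top 0.04 [ 5.2913e+02  3.4290e+02 -4.0000e-02  1.4783e+02  6.9110e+01]
ball [ 630.8 -195.1   84. ] 32
t 78.25 pos [431.  -18.8 152.9] F [0.1 0.4 0.2] w -0.3 q [ 0.42  0.04 -0.63 -0.   -0.9  -0.44]
 rot [ 0.001 -0.    -0.006] slide cm [ 17.79 -16.28   0.29]
```

View pics/c14.png

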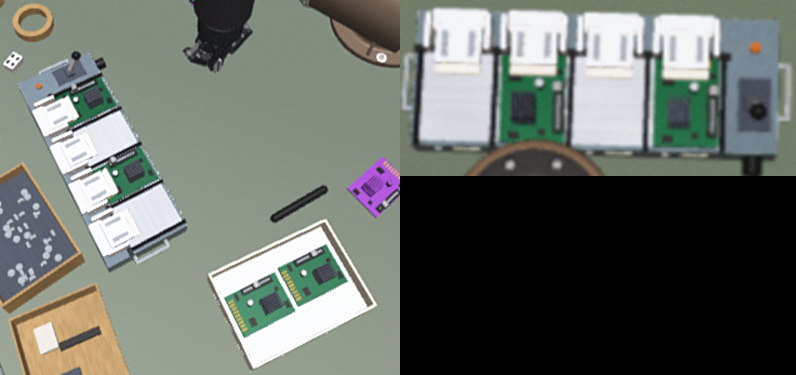

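Both reject cards lie flat in the carton with sinks up, the good cards sit in bays 1 and 3, and the toggle ball is at (631,-195) mm. Now the switch.

Request:
apply_moves(targets=[{"slide": [3.5, -3.2, 0], "rot": [0, 0, -0.006], "grip": 0}, {"slide": [3.5, -3.3, 0], "rot": [0, 0, 0], "grip": 0}, {"slide": [3.5, -3.3, 0], "rot": [0, 0, 0], "grip": 0}, {"slide": [3.5, -3.3, 0], "rot": [0, 0, 0], "grip": 0}, {"slide": [3.3, -3.2, 0], "rot": [0, 0, 0], "grip": 0}, {"slide": [0, 0, 3], "rot": [0, 0, 0], "grip": 0}, {"slide": [0, 0, 2.5], "rot": [0, 0, 0], "grip": 0}, {"slide": [0, 0, 1.2], "rot": [0, 0, 0], "grip": 0}])

```text
t: 79.25
tool_pos: [0.5912, -0.191, 0.0843]
tcp_rot: [2.201, -2.239, -0.003]
contact_force: [-0.1, -0.4, -0.6]
gripper_width: -0.0001
grasp_force: 0.0
```

Request:
apply_moves(targets=[{"slide": [0, -0.7, 0], "rot": [0, 0, 0], "grip": 0}, {"slide": [0, -0.7, 0], "rot": [0, 0, 0], "grip": 0}, {"slide": [0, -0.7, 0], "rot": [0, 0, 0], "grip": 0}, {"slide": [0, -0.7, 0], "rot": [0, 0, 0], "grip": 0}, {"slide": [0, -0.7, 0], "rot": [0, 0, 0], "grip": 0}, {"slide": [0, -0.7, 0], "rot": [0, 0, 0], "grip": 0}, {"slide": [0, 0, 0], "rot": [0, 0, 0], "grip": 0}, {"slide": [0, 0, 0], "rot": [0, 0, 0], "grip": 0}])

```text
t: 80.25
tool_pos: [0.6339, -0.192, 0.0858]
tcp_rot: [-2.202, 2.24, -0.0]
contact_force: [-0.7, 0.0, -0.4]
gripper_width: 0.0002
grasp_force: 0.0
```

Request:
apply_moves(targets=[{"slide": [0, -0.5, 0], "rot": [0, 0, 0], "grip": 0}, {"slide": [0, -0.5, 0], "rot": [0, 0, 0], "grip": 0}, {"slide": [0, -0.5, 0], "rot": [0, 0, 0], "grip": 0}, {"slide": [0, -0.5, 0], "rot": [0, 0, 0], "grip": 0}, {"slide": [0, -0.3, 0], "rot": [0, 0, 0], "grip": 0}, {"slide": [0, -0.3, 0], "rot": [0, 0, 0], "grip": 0}, {"slide": [0, 0, 0], "rot": [0, 0, 0], "grip": 0}, {"slide": [0, 0, 0], "rot": [0, 0, 0], "grip": 0}])

```text
t: 81.25
tool_pos: [0.6531, -0.1925, 0.0852]
tcp_rot: [2.195, -2.236, -0.015]
contact_force: [-22.1, 3.2, 13.3]
gripper_width: 0.0
grasp_force: 11.4
```

Request:
apply_moves(targets=[{"slide": [0, 1, 0], "rot": [0, 0, 0], "grip": 0}, {"slide": [0, 3, -1], "rot": [0, 0, 0], "grip": 0}, {"slide": [0, 4, -4], "rot": [0, 0, 0], "grip": 0}, {"slide": [-3, 5, 0], "rot": [0, 0, 0], "grip": 0}, {"slide": [-3, 5, 0], "rot": [0, 0, 0], "grip": 0}, {"slide": [-3, 4, 0], "rot": [0, 0, 0], "grip": 0}, {"slide": [-3, 0, 0], "rot": [0, 0, 0], "grip": 0}, {"slide": [0, 0, 0], "rot": [0, 0, 0], "grip": 0}])

```text
t: 82.25
tool_pos: [0.4431, -0.0671, 0.1373]
tcp_rot: [-2.203, 2.234, -0.003]
contact_force: [0.4, -1.5, -0.8]
gripper_width: -0.0001
grasp_force: 0.0
```

Run:
```python
from h import *
for n in("scene","top"):
    im=arm.snapshot(n);cv2.imwrite(f"pics/{n}15.png",im[:,:,::-1])
    for z in(.008,.04):
        for o in cards(n,im,z): print(n,z,np.round(o,2)[:5])
im=cv2.imread("pics/top15.png");b=cv2.imread("pics/scene15.png")
g=cv2.cvtColor(im,cv2.COLOR_BGR2GRAY)
c=proj("top",[.655,-.195,.084]).astype(int);w=g[c[1]-18:c[1]+18,c[0]-9:c[0]+9]<35
ys,xs=np.nonzero(w);print("ball",np.round(ray("top",xs.mean()+c[0]-9,ys.mean()+c[1]-18,.084)*1000,1),w.sum())
u,v=proj("scene",[.65,-.15,.06]).astype(int)
A=cv2.resize(im[130:210,290:390],(500,400),interpolation=cv2.INTER_CUBIC);B=cv2.resize(b[v-60:v+60,u-45:u+45],(300,400),interpolation=cv2.INTER_CUBIC)
cv2.imwrite("pics/c15.png",np.hstack([A,B]));goto(431,-18,150,-.021)
```

```text
scene 0.008 [ 645.14 -140.96    3.13   99.78   75.48]
scene 0.008 [648.07  34.7   -0.    99.86  72.63]
scene 0.008 [ 5.0593e+02  3.5327e+02 -7.0000e-02  2.0168e+02  7.1300e+01]
scene 0.04 [ 649.63 -124.29    3.13   96.95   73.34]
scene 0.04 [652.47  46.39  -0.    97.03  70.57]
scene 0.04 [ 5.1436e+02  3.5593e+02 -7.0000e-02  1.9596e+02  6.9280e+01]
top 0.008 [ 661.2  -121.9    -3.13  100.08   70.15]
top 0.008 [6.6480e+02 5.3230e+01 1.0000e-02 1.0029e+02 6.9800e+01]
top 0.008 [ 5.4435e+02  3.5537e+02 -7.0000e-02  1.3061e+02  6.8170e+01]
top 0.04 [ 652.22 -121.09   -3.13   97.33   68.23]
top 0.04 [6.5573e+02 4.9230e+01 1.0000e-02 9.7530e+01 6.7880e+01]
top 0.04 [ 5.3858e+02  3.4306e+02 -7.0000e-02  1.2702e+02  6.6290e+01]
ball [ 675.1 -195.9   84. ] 21
t 82.35 pos [442.8 -68.3 136.6] F [-0.  -0.8 -0.7] w 0.0 q [ 0.29  0.09 -0.62  0.   -0.86 -0.31]
 rot [-0.002  0.     0.005] slide cm [-5.01  1.28 -1.34]
```

View pics/c15.png

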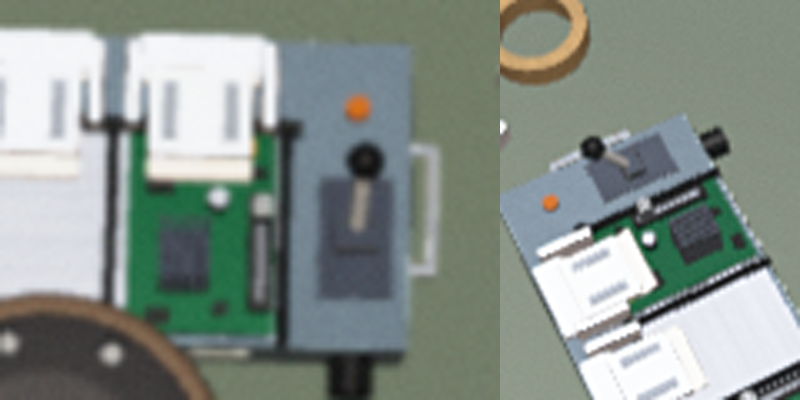

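The toggle ball is now at left-crop (365,160), leaning to +x, about 45-48 mm from where it started. The bay 1 card is home with its knob at the far end, and the arm is clear. Handing in.

```bash
python3 -c "
from h import *
print(np.round(ray('top',363.0,162.0,.084)*1000,1))
print(arm.finish_job())"
```

```text
[ 675.2 -196.8   84. ]
the job is handed in; nothing more can be done
None
```

I handed the job in at about t = 82 s. All four cards were clipped in and their sliders pushed; bays 2 and 4 stuck, so those cards lie flat, heat sink up, in the carton. The good cards in bays 1 and 3 are home with sliders at the far end, and the switch is against its far stop; the hand-in returned no verdict.

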